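# Fit a honing stone in the sharpener's tilted chuck

## Task

Get the pizza kitchen's bench sharpener ready: turn the sleeve of its tilted chuck to open the jaws, take the white honing stone from the stand and put it shank first, fully home, into the chuck, then turn the sleeve back until all three jaws hold the stone firmly. Only when it is tight and your hand is off it, push the red switch lever all the way over to on, away from the robot. Leave the brown stone and everything else on the counter where it is.

Things in the scene. Friction and masses are not known exactly. Their poses are not given: they have to be found in the camera images.
- sharpener: Fixed bench sharpener: grey base plate 160 x 200 x 20 mm (local x -100 to 60, y -60 to 140 mm), an aluminium motor 72 mm in diameter tilted 25 degrees, the chuck on its upper end, the switch lever beside it. Origin on the counter; local z up, local x away from the operator. The chuck leans to local -x, roughly towards the robot
- chuck: The chuck: origin on its axis at the sleeve's lower end, 125 mm above the counter; local z is the chuck axis, pointing out of its mouth, 25 degrees from vertical towards the sharpener's -x. Along z (mm): sleeve, a dark knurled ring 48 mm in diameter, 0 to 40 (grip it across, tool along the axis); jaws 14.5 to 40; motor, radius 36, below -4. The seated stone stands up to 71
- chuck_seat (a point): Point on the chuck axis at the bottom of its bore, 14 mm up the chuck's z axis from chuck; the end of the stone's shank rests here. Axes as chuck
- sleeve (a joint): Sleeve angle, 0 to 1.35 rad; starts nearly closed (0.05 to 0.4). Grows counter-clockwise looking down into the mouth (right-handed about chuck z), which opens the jaws. Jaw faces stand 4 mm + 4 mm/rad x angle from the axis: they meet the 12 mm shank near 0.5; turn on some 0.25 rad against rising resistance to hold it firmly. Friction 0.35 N m, stays where left
- jaw_a: One of three bright jaws inside the sleeve, 13 mm wide, 6 mm thick, 25 mm long along the chuck axis; all slide in and out together as the sleeve turns. Origin as chuck, but turned about its z: the local x is the direction in which this jaw opens (180 degrees from the chuck's x, so this is the lower jaw)
- jaw_b: The second jaw, at 300 degrees about the chuck axis; otherwise as jaw_a
- jaw_c: The third jaw, at 60 degrees about the chuck axis; otherwise as jaw_a
- white_stone: Loose honing stone, white head, about 60 g. Origin at the free end of its shank, local z towards the head. Along z (mm): steel shank 12 in diameter from 0 to 28, end bevelled; collar 24 in diameter from 28 to 31; white cylindrical head 22 in diameter from 31 to 57. Stands upright in either hole of the stand, collar on the stand's top; grip it by the head
- white_stone_foot (a point): The centre of the free end of the white stone's shank; axes as the stone
- brown_stone: The same stone with a reddish-brown head; stays in the stand
- stand: Fixed grey block 70 x 140 x 36 mm with two through holes 16 mm wide at local y = -40 and +40 mm, holding the stones. Origin under its centre
- switch (a joint): Angle of the switch lever, rad, 0 to 1.0: 0 leans towards the sharpener's -x (off), 1.0 leans towards its +x, away from the robot (on). Light friction (about 1 N at the knob), stays where it is left; below about 0.5 the sharpener counts as off; all the way over means above 0.85
- switch_tip (a point): Centre of the lever's red ball, 26 mm in diameter, on a 75 mm arm that pivots about the sharpener's y axis; the pivot lies 42 mm above the counter at the sharpener's local x = -30, y = +100 mm. The ball starts 36 mm to the -x side of the pivot and 108 mm above the counter
- shaker: Clear cheese shaker with a steel top, 70 mm in diameter, 120 mm tall; origin under its centre; bystander
- pizza_wheel: Pizza cutter lying flat, about 195 mm long, 86 mm wide, 24 mm high, black handle, steel wheel; bystander
- spice_jar: Jar with a green cap, 52 mm in diameter, 100 mm tall; bystander
- steel_cup: Steel cup, 72 mm in diameter, 75 mm tall; bystander
- oil_bottle: Green bottle, 60 mm in diameter, 200 mm tall; bystander

How it is judged:
By the outcome, as a careful person would: the job done as asked, in the order asked, and still so for the second after the job is handed in, with the robot touching nothing.
It also fails if it takes over 64 s, if anything falls off the work surface, if the arm or the gripper's body presses on something with over 40 N, if the wrist force passes 120 N, or if a joint passes its speed limit or range.

## Robot

A 6-joint arm with a two-finger parallel gripper is mounted at the origin on the work surface. World frame = base frame: x ahead of the robot, y to its left, z up, the work surface at z = 0. Lengths are in m, angles in rad, forces in N, time in s.
With the tool pointing down it reaches from about 0.4 to 0.925 m from the base axis. Payload 3.4 kg.
Tool frame: the origin (TCP) lies between the finger pads; the fingertips stand 19 mm ahead of it and the grasp point (between the pads) is the TCP (tip_extent is the distance from the TCP to the fingertips, in m); x points along the fingers, y is the direction in which the jaws open and shut, and the axes are right-handed (so a half turn about x gives the same grasp; the last joint's range is limited). The gripper opens to 85 mm and grips with 20 to 120 N. Pads are 22 mm wide; open, the fingers measure 114 mm over their backs; the gripper's body (76 mm by 85 mm) begins 54 mm behind the grasp point. The pads swing forward as they close: fully open they stand 13 mm farther back than shut.
Start: joints at [1.188, 0.307, 1.506, -0, 1.328, -0.073], TCP at [0.175, 0.548, 0.25] pointing down, gripper open.
Joint ranges: [-3.12, 3.12], [-1.05, 2.28], [0.14, 2.33], [-1.42, 4.57], [0.1, 2.73], [-2.68, 2.68]. Speed limits (rad/s): [2.57, 2.57, 3.14, 3.14, 3.14, 3.14].

## Interface

Orientations are given as [roll, pitch, yaw] about the fixed x, y, z axes, in that order (R = Rz(yaw) Ry(pitch) Rx(roll)).
In Python, from bench import state, get_image, sign_off, outline_of, mark_of, tip_extent gives the robot as it stands.
- The arm moves only by the tool servo_tool, never from a script. Its arguments are lists of equal length, an entry for each row: "slide": the shift along the world's x, y, z in mm, a list of three; "turn": the turn about the world's z in degrees; "grip": the finger opening in mm, from 0 to 85.4. In form: {"slide": [[tx, ty, tz], ...], "turn": [turn, ...], "grip": [grip, ...]}. A call has 1 to 12 rows; each row is the pose to reach, as a shift and turn from the pose measured when the call began; what a row does not reach only later rows make up. A row lasts 1/8 s, in which the tool goes at most 62.5 mm and 10.7 degrees, less where a joint would pass 70% of its speed; a pose out of reach is approached as far as the arm can. A call with a gripper value outside its range is refused whole. The fingers move at their own pace and stop on an object; "squeeze" is the grip in N (left out, the last holds). Time passes only in rows, so rows that repeat a pose let the fingers close. It gives the time, the measured TCP pose, the force and the opening at its end, in the units of the state.
- state(): the state, without advancing time (a new reading comes with each control period).
- get_image(name): name is "scene" or "side" or "wrist"; returns a dict with "frame" (400x640x3 uint8, red, green, blue), "fx", "fy", "cx", "cy" (pixels), "pose" (4x4, takes a point from camera to world coordinates). Camera axes: x right, y up, looking along -z (the intrinsics and any distortion apply to the point x, -y, -z); pixel columns grow to the right and rows downward; lengths in m; the calibration is good to about 2 mm. A picture is of the moment at which its call begins. There is no depth.
- sign_off(): hands the job in, once; it reports no verdict.
Trained networks look in the newest picture that a camera, given by its name, has taken for a name from the list of things; names that differ only in an ending like _2 or _b are one class to them, and where a whole thing is asked for, a point or a joint stands for the part that bears it (a point fixed in the world has none). Each returns a list of dicts, best first, with "conf" (0 to 1); they miss things now and then, are a little off and sometimes report something else, mostly with a low value. They report only what shows in the picture. A call takes as long as a camera call.
- outline_of(camera, query): "pixels" (400x640 bool, what is visible of it) and "pixel" ([row, column] in pixels, amid what is visible of it).
- mark_of(camera, query): "pixel" ([row, column] in pixels: a listed point, or the origin of a listed thing).
The state is a dict: "time": time; "qpos": joint angles; "qd": joint speeds; "joint_torque": joint torques, N m; "ee_pos": TCP position; "eef_rot": TCP orientation; "ft_force": force on the tool from outside, world axes, zero at the start; "wrist_torque": the same for the moment, N m; "grip_width": finger opening in m.
Only numpy, scipy, OpenCV 4.12 (cv2) and the standard library are available. Lean on these libraries where they do the work, as an engineer would, in place of code of your own. Each camera call takes 0.05 s, during which the arm holds its last target.

## Working session

There is one attempt and no reset: what is moved stays moved. The work goes in short steps, Python scripts to look and compute and a tool call to move; the robot and the scene stay as the last step left them, time stands still between calls to the robot, and variables do not carry over. Pictures are saved under pics/ and viewed, and the job is handed in when it is done.

Besides the shell and the picture viewer there is one more tool, called after "Call:" as name(argument=value, ...), one argument or row to a line, values as JSON. servo_tool: Moves the arm, as the interface text tells. Its arguments: {"type":"object","properties":{"slide":{"type":"array","items":{"type":"array","items":{"type":"number"}}},"turn":{"type":"array","items":{"type":"number"}},"grip":{"type":"array","items":{"type":"number"}},"squeeze":{"type":"number"}},"required":["slide","turn","grip"]}

```bash
ls -la; mkdir -p pics
python3 - <<'E'
from bench import *
import bench,cv2
s=state()
for k,v in s.items(): print(k,v)
print(tip_extent)
for n in ["scene","side","wrist"]:
    im=get_image(n); cv2.imwrite(f"pics/{n}0.png",im["frame"][:,:,::-1]); print(n,im["fx"],im["fy"],im["cx"],im["cy"],im["pose"],[k for k in im])
E
```

```text
total 12
drwxr-xr-x  3 agent agent 4096 Dec  6 19:51 .
drwxr-xr-x 23 root  root  4096 Dec  6 19:51 ..
drwxr-xr-x  2 agent agent 4096 Dec  6 19:51 pics
time 0.0
qpos [ 1.18848725e+00  3.07566749e-01  1.50769706e+00  1.10100265e-05
  1.32842779e+00 -7.35008423e-02]
qd [-0.0007028   0.00131818 -0.00054253 -0.00194292 -0.00139307  0.00045397]
joint_torque [-9.14567299e-04 -4.57553458e+01 -2.51909065e+01 -4.19898397e-04
  1.33255820e-02  1.47167718e-06]
ee_pos [0.1745209  0.54715904 0.24937568]
eef_rot [-1.64938668  1.56869736 -1.95819757]
ft_force [-0.87942531 -0.48434721  0.12222679]
wrist_torque [ 0.01257932  0.00123973 -0.00778158]
grip_width 0.08548446612082107
0.019
scene 519.9993263375958 519.9993263375958 319.98794220765296 203.27850438571372 [[ 0.83844364 -0.39168051  0.37894411  1.14437859]
 [ 0.54480428  0.62045061 -0.5641182  -0.86969474]
 [-0.014162    0.67943169  0.73360209  1.22943114]
 [ 0.          0.          0.          1.        ]] ['frame', 'fx', 'fy', 'cx', 'cy', 'pose']
side 377.8949150145358 377.8949150145358 313.5518215109658 201.45257552822937 [[ 0.95625982  0.18038117 -0.23028197  0.24465038]
 [-0.2924978   0.58023875 -0.76011054 -1.04966616]
 [-0.00349111  0.79422014  0.6076201   0.93149692]
 [ 0.          0.          0.          1.        ]] ['frame', 'fx', 'fy', 'cx', 'cy', 'pose']
wrist 329.5945126743207 329.5945126743207 322.25915211330494 199.34384988847438 [[ 0.30278112 -0.90507696 -0.29859552  0.09819905]
 [ 0.95305777  0.28684087  0.09697011  0.57304921]
 [-0.00211601 -0.3139395   0.94944063  0.37405217]
 [ 0.          0.          0.          1.        ]] ['frame', 'fx', 'fy', 'cx', 'cy', 'pose']
```

View pics/scene0.png

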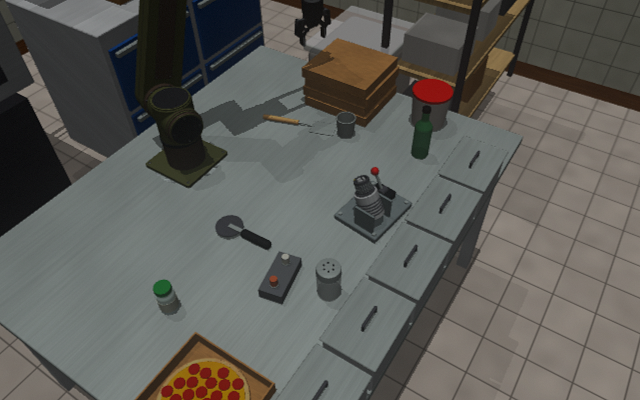

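View pics/side0.png

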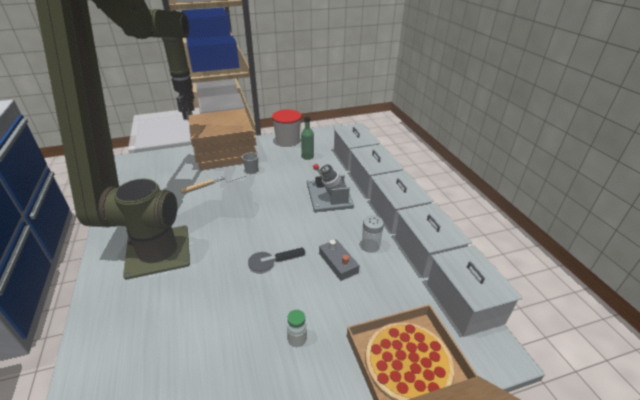

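View pics/wrist0.png

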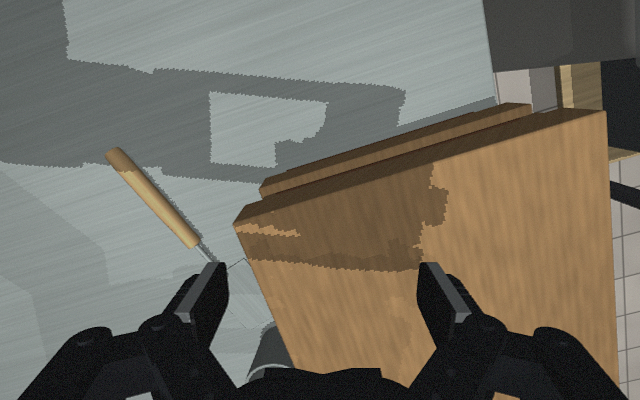

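```bash
cat > h.py <<'E'
import numpy as np, cv2
from bench import *
def proj(im,P):
    P=np.atleast_2d(np.asarray(P,float)); T=np.linalg.inv(im["pose"]); c=P@T[:3,:3].T+T[:3,3]
    x,y,z=c[:,0],-c[:,1],-c[:,2]
    return np.stack([im["cy"]+im["fy"]*y/z, im["cx"]+im["fx"]*x/z],1)
def ray(im,px):
    r,c=px; d=np.array([(c-im["cx"])/im["fx"],-(r-im["cy"])/im["fy"],-1.]); d=im["pose"][:3,:3]@d
    return im["pose"][:3,3],d/np.linalg.norm(d)
def onz(im,px,z):
    o,d=ray(im,px); return o+d*(z-o[2])/d[2]
def tri(obs):
    A=np.zeros((3,3));b=np.zeros(3)
    for im,px in obs:
        o,d=ray(im,px);M=np.eye(3)-np.outer(d,d);A+=M;b+=M@o
    p=np.linalg.solve(A,b)
    return p,[np.round(proj(im,p)[0]-px,1) for im,px in obs]
def best(cam,q,f=mark_of):
    r=f(cam,q); return (np.array(r[0]["pixel"],float),r[0]["conf"]) if r else (None,0)
E
python3 - <<'E'
from h import *
ims={n:get_image(n) for n in("scene","side")}
for q in ["sharpener","chuck","chuck_seat","jaw_a","white_stone","white_stone_foot","brown_stone","stand","switch_tip","shaker","pizza_wheel","spice_jar","steel_cup","oil_bottle"]:
    o=[];cs=[]
    for n in ims:
        p,c=best(n,q); cs.append((None if p is None else np.round(p,1).tolist(),round(c,2)))
        if p is not None:o.append((ims[n],p))
    if len(o)==2: p,e=tri(o); print(q,np.round(p,4),[x.tolist() for x in e],cs)
    else: print(q,cs)
for n in ims:
    f=ims[n]["frame"]; 
    a={"scene":(150,310,225,420),"side":(140,290,290,400)}[n]
    c=f[a[0]:a[1],a[2]:a[3]]; cv2.imwrite(f"pics/{n}1.png",cv2.resize(c,None,fx=4 if n=="scene" else 5,fy=4 if n=="scene" else 5,interpolation=cv2.INTER_CUBIC)[:600,:800,::-1])
E
```

```text
sharpener [0.6929 0.0752 0.0139] [[2.8, -0.2], [-1.8, -1.1]] [([220.9, 370.2], 0.73), ([202.1, 340.3], 0.77)]
chuck [(None, 0), ([201.3, 337.4], 0.68)]
chuck_seat [0.6496 0.0835 0.1462] [[0.2, -0.0], [-0.2, -0.1]] [([186.2, 361.0], 0.61), ([173.4, 329.1], 0.67)]
jaw_a [(None, 0), (None, 0)]
white_stone [ 0.5673 -0.2043  0.0195] [[-1.9, 0.2], [1.4, 0.9]] [([269.5, 283.2], 0.64), ([252.3, 331.8], 0.54)]
white_stone_foot [ 0.4249 -0.0927 -0.381 ] [[26.9, -10.6], [-25.0, -8.6]] [([267.1, 287.4], 0.56), ([336.1, 297.3], 0.69)]
brown_stone [ 0.5876 -0.2793  0.0165] [[-0.4, 0.1], [0.3, 0.2]] [([290.6, 273.5], 0.56), ([268.6, 346.1], 0.6)]
stand [ 0.583  -0.2417  0.0047] [[-1.0, 0.1], [0.7, 0.5]] [([283.3, 280.4], 0.65), ([262.8, 340.3], 0.72)]
switch_tip [0.6269 0.2067 0.1051] [[-2.2, 0.0], [1.4, 0.9]] [([171.4, 373.8], 0.64), ([165.4, 312.9], 0.44)]
shaker [ 0.7127 -0.199   0.0201] [[-1.5, 0.2], [1.0, 0.7]] [([290.8, 327.3], 0.9), ([242.6, 371.2], 0.93)]
pizza_wheel [ 0.4588 -0.1179 -0.1433] [[-24.9, -1.1], [16.0, 14.3]] [([289.0, 276.3], 0.42), ([258.9, 282.1], 0.68)]
spice_jar [ 0.3776 -0.4562 -0.0088] [[-1.5, 0.3], [1.3, 0.8]] [([308.0, 174.4], 0.76), ([336.0, 297.3], 0.59)]
steel_cup [0.3968 0.4153 0.0054] [[-0.1, -0.0], [0.1, 0.1]] [([132.9, 344.7], 0.58), ([170.0, 251.7], 0.56)]
oil_bottle [0.6754 0.4506 0.0031] [[-2.0, -0.0], [1.3, 0.8]] [([156.9, 418.0], 0.78), ([156.0, 307.8], 0.92)]
```

View pics/scene1.png

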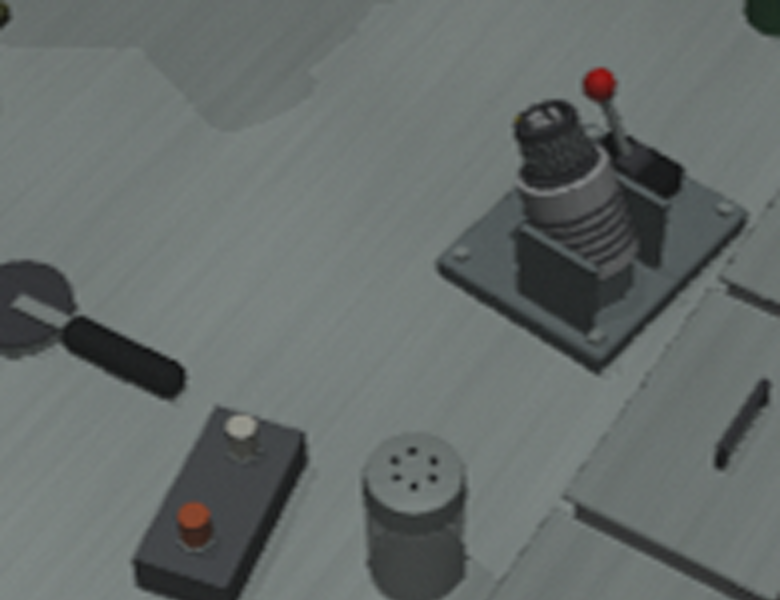

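View pics/side1.png

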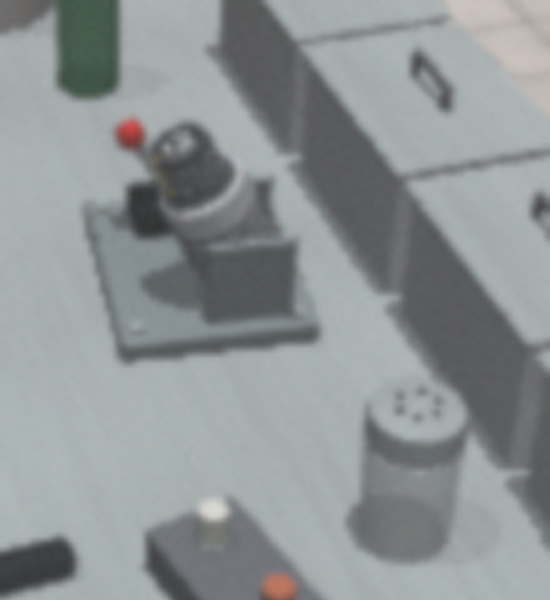

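Run:
```python
from h import *
im=get_image("scene"); im2=get_image("side")
for r,c in [(262,440),(361,600),(212,745)]: print(onz(im,(150+r/4,225+c/4),.02))
print("side corners")
for r,c in [(205,90),(350,122),(330,316)]: print(onz(im2,(140+r/5,290+c/5),.02))
def red(i):
    f=i["frame"].astype(int); m=(f[:,:,0]>110)&(f[:,:,1]<60)&(f[:,:,2]<60)
    n,l,s,cc=cv2.connectedComponentsWithStats(m.astype(np.uint8)); return [(x[4],np.round(c[::-1],1)) for x,c in zip(s,cc)][1:]
print([x for x in red(im) if x[0]>15][:6],[x for x in red(im2) if x[0]>8][:6])
print("stand top corners")
for r,c in [(408,218),(432,305),(585,230),(560,136)]: print(onz(im,(150+r/4,225+c/4),.036))
for cam,i in(("scene",im),("side",im2)):
  for q in("white_stone","brown_stone"):
    o=outline_of(cam,q)[0]; y,x=np.nonzero(o["pixels"]); print(cam,q,o["conf"],len(y),o["pixel"],y.min(),y.max(),x.min(),x.max())
```

```text
[0.58716536 0.04186057 0.02      ]
[0.73929106 0.02207245 0.02      ]
[0.76299589 0.2153652  0.02      ]
side corners
[0.60951117 0.23513864 0.02      ]
[0.57735729 0.03774763 0.02      ]
[0.72943016 0.01665777 0.02      ]
[(np.int32(733), array([ 90.1, 432.6])), (np.int32(22), array([169. , 374.7])), (np.int32(78), array([368.2, 193.3])), (np.int32(78), array([372. , 222.5])), (np.int32(73), array([372.1, 204.7])), (np.int32(77), array([382.1, 178.9]))] [(np.int32(11), array([120.3, 277.1]))]
stand top corners
[ 0.53349984 -0.17481641  0.036     ]
[ 0.59862313 -0.15891727  0.036     ]
[ 0.62824719 -0.29131012  0.036     ]
[ 0.56272336 -0.30951797  0.036     ]Traceback (most recent call last):
  File "<stdin>", line 14, in <module>
IndexError: list index out of range
```

Call:
servo_tool(
  slide=[
    [40,-42,20],
    [80,-83,50],
    [120,-124,50],
    [160,-165,50],
    [200,-206,50],
    [240,-247,50],
    [280,-288,50],
    [320,-329,50],
    [360,-370,50],
    [400,-411,50],
    [440,-453,50],
    [440,-455,50],
  ],
  turn=[1,2,3,4,5,6,7,8,9,10,10,10],
  grip=[85,85,85,85,85,85,85,85,85,85,85,85],
)

```text
time: 3.3
ee_pos: [0.6176, 0.0894, 0.2995]
eef_rot: [-0.783, 1.569, -0.922]
ft_force: [-0.9, 0.4, -0.5]
grip_width: 0.0851
```

```bash
cat >> h.py <<'E'
import pickle
def snap(cam,tag,crop=None,s=1):
    im=get_image(cam); pickle.dump(im,open(f"pics/{tag}.pkl","wb")); f=im["frame"]
    if crop: f=f[crop[0]:crop[1],crop[2]:crop[3]]
    f=cv2.resize(f,None,fx=s,fy=s,interpolation=cv2.INTER_CUBIC); cv2.imwrite(f"pics/{tag}.png",f[:600,:800,::-1]); return im
E
python3 - <<'E'
from h import *
im=snap("wrist","w1"); print(im["pose"])
s=state(); from scipy.spatial.transform import Rotation as R
print(R.from_euler('xyz',s["eef_rot"]).as_matrix().round(3))
for q in["chuck","chuck_seat","switch_tip","white_stone"]: print(q,best("wrist",q))
E
```

```text
[[ 0.13732413 -0.94013638 -0.3119065   0.5380301 ]
 [ 0.99052537  0.12993956  0.04444322  0.10173128]
 [-0.0012537  -0.31505443  0.94907278  0.42402578]
 [ 0.          0.          0.          1.        ]]
[[-0.001  0.137  0.991]
 [-0.     0.991 -0.137]
 [-1.    -0.    -0.001]]
chuck (array([216.4, 335.2]), 0.88)
chuck_seat (array([216.5, 334.6]), 0.66)
switch_tip (None, 0)
white_stone (array([150.2,  93.8]), 0.85)
```

View pics/w1.png

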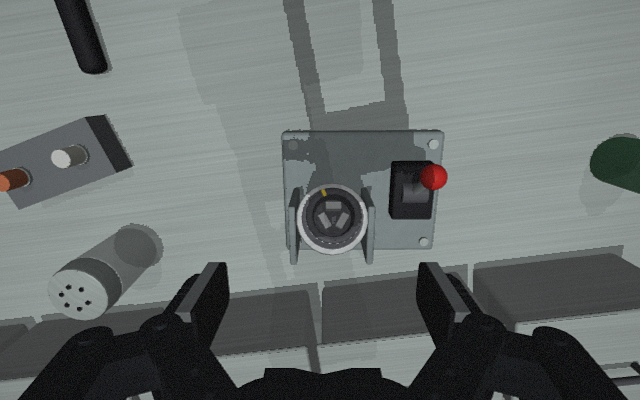

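Run:
```python
from h import *
im=pickle.load(open("pics/w1.pkl","rb"))
f=im["frame"][110:270,270:460]; cv2.imwrite("pics/w1c.png",cv2.resize(f,None,fx=4,fy=4,interpolation=cv2.INTER_CUBIC)[:600,:800,::-1])
for p in [(131,283.5),(131,444),(248,433)]: print(onz(im,p,.02).round(4))
print("mouth",onz(im,(215,333.5),.161).round(4),"ball",onz(im,(177,434),.108).round(4))
print("white/brown top",onz(im,(157,62),.065).round(4),onz(im,(179,12),.065).round(4), "stand corners", onz(im,(116,86),.036).round(4),onz(im,(173,106),.036).round(4))
```

```text
[0.5782 0.0484 0.02  ]
[0.6048 0.2404 0.02  ]
[0.7603 0.2222 0.02  ]
mouth [0.6397 0.097  0.161 ] ball [0.634  0.1994 0.108 ]
white/brown top [ 0.5681 -0.1924  0.065 ] [ 0.5843 -0.2579  0.065 ] stand corners [ 0.5289 -0.1707  0.036 ] [ 0.5965 -0.1709  0.036 ]
```

View pics/w1c.png

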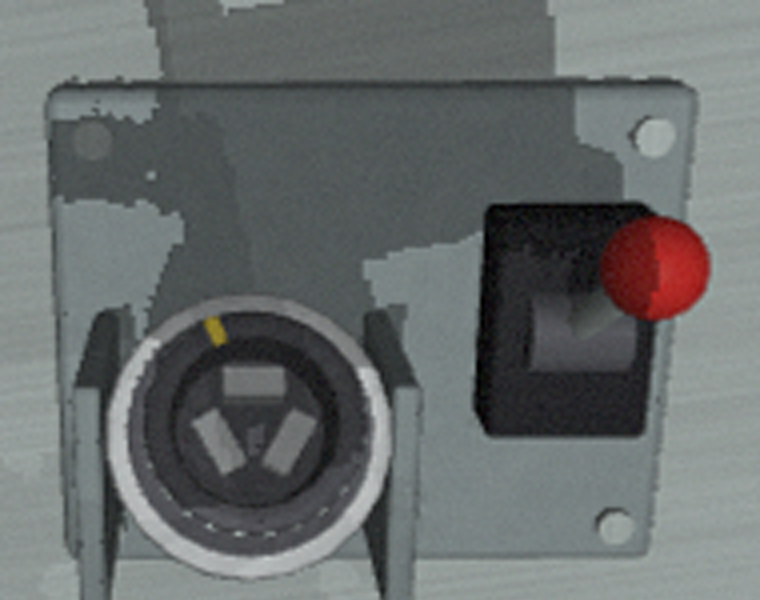

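Run:
```python
from h import *
im=get_image("scene"); im2=get_image("side")
print("mouth",onz(im,(150+118/4,225+547/4),.161).round(4), onz(im2,(140+143/5,290+183/5),.161).round(4))
print("ball",onz(im,(150+84/4,225+600/4),.108).round(4), onz(im2,(140+133/5,290+129/5),.108).round(4))
print("white top",onz(im,(150+424/4,225+240/4),.065).round(4), onz(im2,(140+506/5,290+212/5),.065).round(4))
print("brown top",onz(im,(150+511/4,225+194/4),.065).round(4), onz(im2,(140+577/5,290+278/5),.065).round(4))
w=pickle.load(open("pics/w1.pkl","rb"))
print(onz(w,(157,62),.065).round(4),onz(w,(178,10),.065).round(4))
# TCP in image
s=state(); print(proj(im,s["ee_pos"]),proj(w,s["ee_pos"]))
```

```text
mouth [0.644  0.0964 0.161 ] [0.6437 0.0952 0.161 ]
ball [0.6353 0.1989 0.108 ] [0.6339 0.2014 0.108 ]
white top [ 0.5696 -0.1948  0.065 ] [ 0.5693 -0.1917  0.065 ]
brown top [ 0.586 -0.271  0.065] [ 0.5878 -0.2659  0.065 ]
[ 0.5681 -0.1924  0.065 ] [ 0.5829 -0.2596  0.065 ]
[[139.5939707  354.04985122]] [[277.48482639 329.08954731]]
```

Call:
servo_tool(
  slide=[
    [15,3,-20],
    [30,6,-50],
    [30,6,-80],
    [30,6,-110],
    [30,6,-135],
    [30,6,-150],
    [30,6,-150],
    [30,6,-150],
    [30,6,-150],
    [30,6,-150],
  ],
  turn=[-10,-20,-22,-22,-22,-22,-22,-22,-22,-22],
  grip=[80,75,70,70,70,65,40,40,40,40],
  squeeze=40,
)

```text
time: 4.9
ee_pos: [0.6405, 0.0976, 0.15]
eef_rot: [-2.069, 1.563, -2.585]
ft_force: [-5.4, -7.5, -3.4]
grip_width: 0.0494
```

Run:
```python
from h import *
im=snap("wrist","w2"); s=state(); print(s["ee_pos"],s["eef_rot"],s["ft_force"],s["wrist_torque"],s["grip_width"],s["qd"])
```

```text
[0.64044901 0.09754551 0.14992659] [-2.06686234  1.56256147 -2.58295224] [-5.0758765  -7.24418096 -3.21947925] [-0.9030096   0.71021599  0.00914076] 0.04934800623114985 [ 1.08748160e-03  9.99700064e-04 -1.93642767e-03 -5.68312327e-05
  2.09012868e-03 -1.29311801e-03]
```

View pics/w2.png

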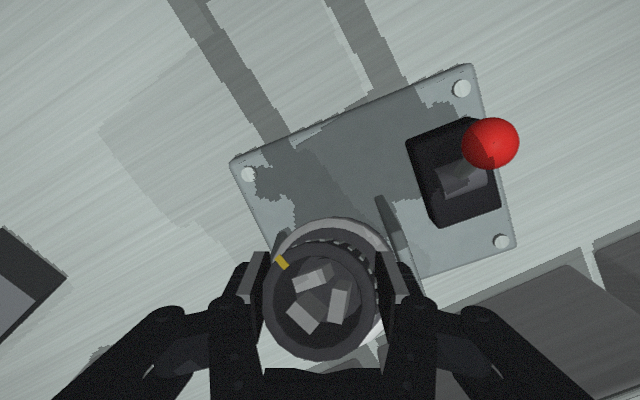

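Call:
servo_tool(
  slide=[
    [0,-1,0],
    [0,-1,0],
    [0,-2,0],
    [0,-3,0],
    [0,-4,0],
    [0,-5,0],
    [0,-5,0],
    [0,-5,0],
  ],
  turn=[7,14,21,28,35,42,46,46],
  grip=[40,40,40,40,40,40,40,40],
  squeeze=50,
)

```text
time: 5.95
ee_pos: [0.6403, 0.0932, 0.1507]
eef_rot: [-1.955, 1.562, -1.669]
ft_force: [-2.2, 6.8, -1.8]
grip_width: 0.047
```

Run:
```python
from h import *
im=snap("wrist","w3"); s=state(); print(s["ee_pos"],s["eef_rot"],s["ft_force"],s["wrist_torque"],s["grip_width"])
```

```text
[0.64031822 0.09313561 0.15072823] [-1.95338871  1.56169567 -1.66787138] [-1.17901398  5.55687833 -2.89343955] [-2.61128814 -0.44213138 -1.53632274] 0.04747252668599766
```

View pics/w3.png

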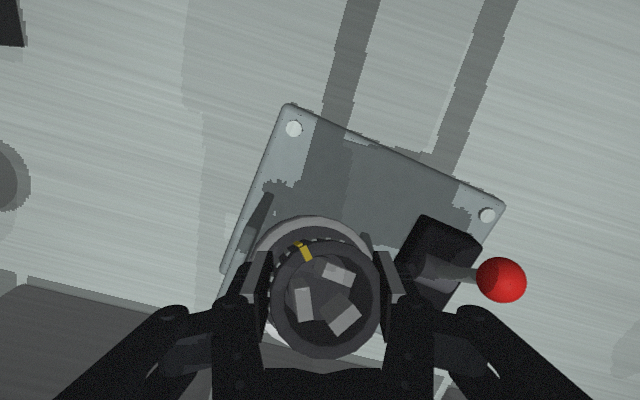

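```bash
cat >> h.py <<'E'
yaw=np.radians(-7.9); c_,s_=np.cos(yaw),np.sin(yaw); t_=np.radians(25)
RS=np.array([[c_,-s_,0],[s_,c_,0],[0,0,1]]); RC=RS@np.array([[np.cos(t_),0,-np.sin(t_)],[0,1,0],[np.sin(t_),0,np.cos(t_)]])
M=np.array([.642,.0963,.161]); ax=RC[:,2]
def mouthang(im,show=False):
    f=im["frame"]; hsv=cv2.cvtColor(f,cv2.COLOR_RGB2HSV)
    m=((hsv[:,:,0]>18)&(hsv[:,:,0]<35)&(hsv[:,:,1]>130)&(hsv[:,:,2]>60)).astype(np.uint8)
    c=proj(im,M)[0]; 
    n,l,s,cc=cv2.connectedComponentsWithStats(m); out=[]
    for i in range(1,n):
        if s[i,4]<6: continue
        px=cc[i][::-1]
        if np.hypot(*(px-c))>100: continue
        o,d=ray(im,px); p=o+d*(((M-o)@ax)/(d@ax)); q=RC.T@(p-M); out.append((s[i,4],px.round(1).tolist(),round(1e3*np.hypot(q[0],q[1]),1),round(np.degrees(np.arctan2(q[1],q[0])),1)))
    return c.round(1),out
E
python3 - <<'E'
from h import *
for t in("w1","w2","w3"): print(mouthang(pickle.load(open(f"pics/{t}.pkl","rb"))))
E
```

```text
(array([217.5, 333. ]), [(np.int32(25), [192.2, 323.4], np.float64(23.4), np.float64(-159.4))])
(array([305.1, 318.3]), [(np.int32(110), [261.9, 281.4], np.float64(23.2), np.float64(-157.0))])
(array([303.3, 326.1]), [(np.int32(161), [250.4, 303.4], np.float64(23.5), np.float64(-134.0))])
```

Call:
servo_tool(
  slide=[
    [0,0,0],
    [3,1,0],
    [6,2,0],
    [6,2,0],
    [6,2,0],
    [6,2,0],
    [6,2,0],
    [6,2,0],
    [6,2,0],
    [6,2,0],
    [6,2,0],
  ],
  turn=[0,0,-10,-20,-30,-40,-44,-44,-44,-44,-44],
  grip=[64,64,64,64,64,64,60,40,40,40,40],
  squeeze=90,
)

```text
time: 7.38
ee_pos: [0.6465, 0.094, 0.1527]
eef_rot: [-1.731, 1.561, -2.211]
ft_force: [-4.0, -4.3, 7.0]
grip_width: 0.048
```

Run:
```python
from h import *
im=snap("wrist","w4"); s=state(); print(s["ee_pos"],s["eef_rot"],np.degrees(s["eef_rot"][2]-s["eef_rot"][0]),s["ft_force"],s["wrist_torque"],s["grip_width"],mouthang(im))
```

```text
[0.64651951 0.09397943 0.15267497] [-1.73020712  1.5614568  -2.21052134] -27.519977561556576 [-3.77579579 -3.88464105  6.36620449] [-0.09788     0.27521546  0.35524888] 0.047401232036960256 (array([286.2, 319. ]), [(np.int32(113), [261.1, 270.3], np.float64(22.9), np.float64(-133.0))])
```

Call:
servo_tool(
  slide=[
    [0,0,0],
    [0,0,0],
    [0,0,0],
    [0,0,0],
    [0,0,0],
    [0,0,0],
    [0,0,0],
    [0,0,0],
  ],
  turn=[6,12,18,24,30,36,42,42],
  grip=[40,40,40,40,40,40,40,40],
)

```text
time: 8.43
ee_pos: [0.6462, 0.0948, 0.1546]
eef_rot: [-1.645, 1.561, -1.393]
ft_force: [-6.0, 10.5, 7.4]
grip_width: 0.0451
```

Run:
```python
from h import *
im=snap("wrist","w5"); s=state(); print(s["ee_pos"],s["eef_rot"],np.degrees(s["eef_rot"][2]-s["eef_rot"][0]),s["ft_force"],s["wrist_torque"],s["grip_width"],mouthang(im))
```

```text
[0.6462315  0.09478437 0.15460992] [-1.64010112  1.56040524 -1.38763065] 14.465492446014478 [-5.38266053  9.80345165  7.23119399] [-3.617791   -0.20020983 -1.90294735] 0.04530388381867583 (array([284.9, 325.9]), [(np.int32(142), [250.3, 285.2], np.float64(22.1), np.float64(-109.5))])
```

View pics/w5.png

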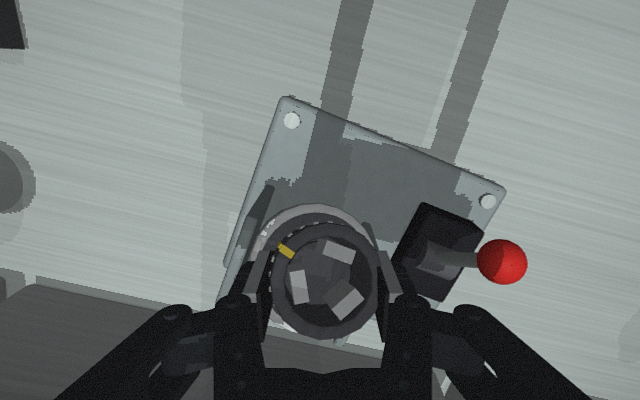

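Run:
```python
from h import *
for t in("w1","w5"):
    im=pickle.load(open(f"pics/{t}.pkl","rb"))
    # rectify mouth plane: 8 px/mm, +-30mm
    S=8 if t!="w1" else 8; L=30
    pts=[np.array([x,y]) for x in(-L,L) for y in(-L,L)]
    src=np.array([proj(im,M+RC[:,0]*p[0]/1e3+RC[:,1]*p[1]/1e3)[0][::-1] for p in pts],np.float32)
    dst=np.array([[(p[1]+L)*S,(p[0]+L)*S] for p in pts],np.float32)
    H=cv2.getPerspectiveTransform(src,dst); o=cv2.warpPerspective(im["frame"],H,(2*L*S,2*L*S))
    cv2.circle(o,(L*S,L*S),24*S,(255,0,0),1); cv2.circle(o,(L*S,L*S),6*S,(0,255,0),1); cv2.imwrite(f"pics/{t}r.png",o[:,:,::-1])
a=cv2.hconcat([cv2.imread("pics/w1r.png"),cv2.imread("pics/w5r.png")]); cv2.imwrite("pics/r15.png",cv2.resize(a,(800,400)))
```

```text
(no output)
```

View pics/r15.png

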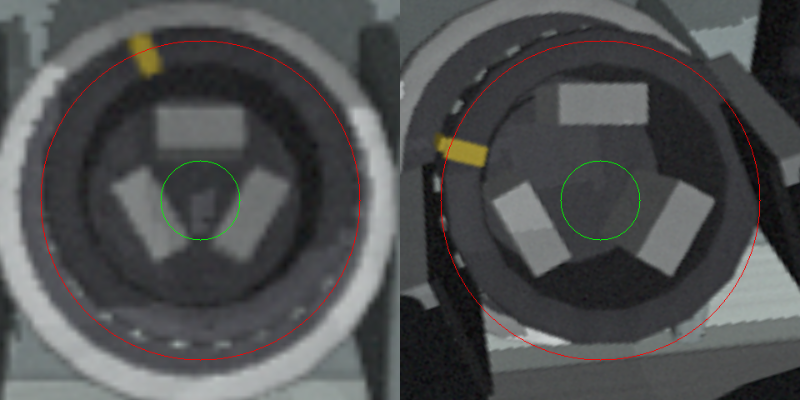

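Call:
servo_tool(
  slide=[
    [0,0,0],
    [0,0,0],
    [0,0,40],
    [0,0,80],
    [-10,-50,80],
    [-25,-100,80],
    [-40,-150,80],
    [-52,-200,80],
    [-66,-250,60],
    [-77,-288,30],
    [-77,-288,5],
    [-77,-288,5],
  ],
  turn=[0,0,0,-5,-10,-15,-20,-22,-22,-22,-22,-22],
  grip=[66,66,66,66,66,66,60,55,50,50,50,50],
  squeeze=20,
)

```text
time: 9.98
ee_pos: [0.5676, -0.1936, 0.1575]
eef_rot: [-2.107, 1.56, -2.24]
ft_force: [0.2, -0.8, 0.1]
grip_width: 0.0501
```

Run:
```python
from h import *
im=snap("wrist","w6"); s=state(); print(s["ee_pos"],s["eef_rot"],np.degrees(s["eef_rot"][2]-s["eef_rot"][0]),s["ft_force"],s["grip_width"])
print(best("wrist","white_stone"), proj(im,[[.569,-.193,.065],s["ee_pos"]]))
```

```text
[ 0.56880715 -0.19345238  0.15900517] [-1.81713763  1.56077033 -1.94907077] -7.559211690323056 [-0.24580953 -0.15088145  0.2304328 ] 0.04996873937313602
(array([190.6, 324.8]), 0.84) [[213.4358625  322.87811481]
 [289.16636501 320.18646105]]
```

View pics/w6.png

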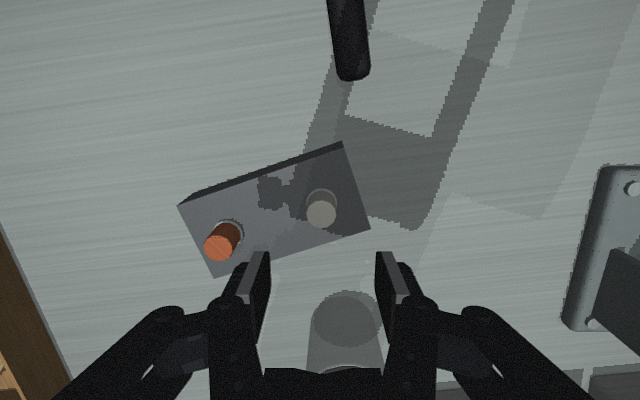

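Call:
servo_tool(
  slide=[
    [0,-1,-40],
    [0,-1,-75],
    [0,-1,-90],
    [0,-1,-97],
    [0,-1,-97],
    [0,-1,-97],
    [0,-1,-97],
    [0,-1,-97],
    [0,-1,-97],
  ],
  turn=[0,0,0,0,0,0,0,0,0],
  grip=[50,50,50,50,50,10,10,10,10],
  squeeze=25,
)

```text
time: 11.2
ee_pos: [0.5706, -0.1947, 0.0642]
eef_rot: [-1.379, 1.56, -1.511]
ft_force: [-0.8, -0.3, 5.9]
grip_width: 0.0205
```

Call:
servo_tool(
  slide=[
    [0,0,8],
    [0,0,16],
    [0,0,21],
    [0,0,21],
  ],
  turn=[0,0,0,0],
  grip=[10,10,10,10],
)

```text
time: 11.7
ee_pos: [0.5709, -0.1948, 0.0858]
eef_rot: [-1.301, 1.559, -1.432]
ft_force: [-0.2, -0.1, -0.3]
grip_width: 0.0206
```

Run:
```python
from h import *
im=snap("wrist","w7"); s=state(); print(s["ee_pos"],np.degrees(s["eef_rot"][2]-s["eef_rot"][0]),s["ft_force"],s["grip_width"])
im=snap("side","s7",(190,310,290,430),5)
im=snap("scene","c7",(210,330,225,365),5)
a=cv2.hconcat([cv2.resize(cv2.imread("pics/s7.png"),(400,345)),cv2.resize(cv2.imread("pics/c7.png"),(400,345))]); cv2.imwrite("pics/sc7.png",a)
```

```text
[ 0.57063753 -0.19473167  0.08543761] -7.529528265602377 [ 1.13211203 -0.1095354  -0.31285397] 0.021165976308255164
```

View pics/w7.png

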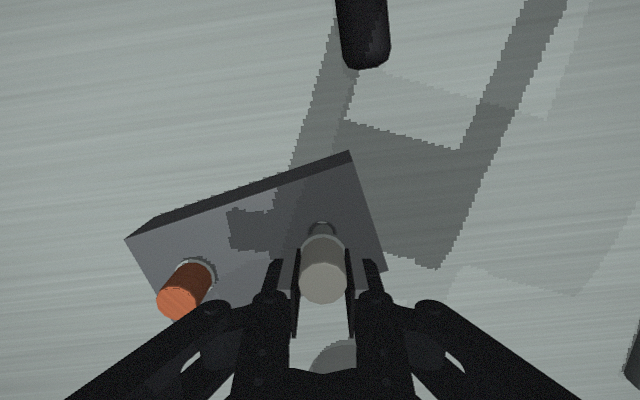

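View pics/sc7.png

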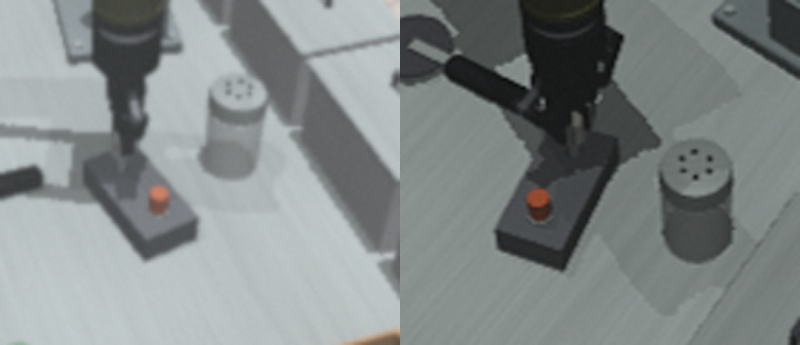

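Call:
servo_tool(
  slide=[
    [-5,1,1],
    [-10,1,0],
    [-15,2,-1],
    [-20,3,-2],
    [-24,3,-3],
    [-24,3,-3],
  ],
  turn=[0,0,0,0,0,0],
  grip=[10,10,10,10,10,10],
  squeeze=20,
)

```text
time: 12.6
ee_pos: [0.5459, -0.1916, 0.0822]
eef_rot: [-1.448, 1.56, -1.579]
ft_force: [2.5, -0.9, 4.0]
grip_width: 0.0206
```

Run:
```python
from h import *
im=snap("wrist","w8"); s=state(); print(s["ee_pos"],np.degrees(s["eef_rot"][2]-s["eef_rot"][0]),s["ft_force"],s["grip_width"])
```

```text
[ 0.5459596  -0.19162709  0.08208003] -7.534543277243597 [ 3.19271229 -0.97131325  4.392124  ] 0.021315336994116904
```

View pics/w8.png

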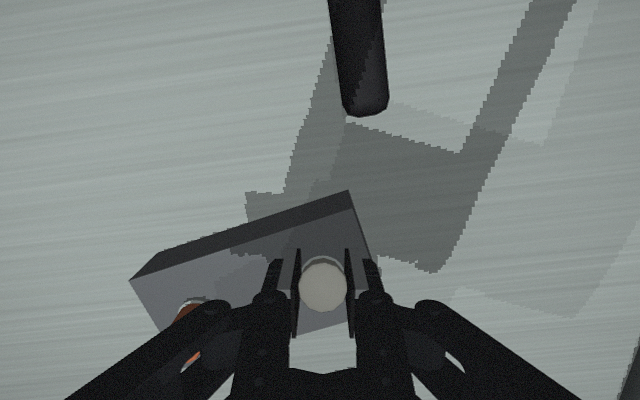

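Run:
```python
from h import *
im=pickle.load(open("pics/w8.pkl","rb")); s=state(); P=s["ee_pos"]
cv2.imwrite("pics/w8c.png",cv2.resize(im["frame"][230:340,260:390],None,fx=5,fy=5,interpolation=cv2.INTER_CUBIC)[:,:,::-1])
xs=RS[:,0]; ys=RS[:,1]
ph=np.linspace(0,2*np.pi,60)
for al in (10,15,20,25,30,35):
    a=np.radians(al); u=-np.sin(a)*xs+np.cos(a)*np.array([0,0,1]); v=np.cross(ys,u)
    # pivot = TCP-? patch centre local 46 ; top at 57, tcp around local z 50
    C=P+np.array([0,0,-.004])  # local 48
    def ring(z,r):
        return proj(im,C+u*(z-.048)+r*(np.outer(np.cos(ph),v)+np.outer(np.sin(ph),ys)))
    t=ring(.057,.011); h=ring(.031,.011); c=ring(.0295,.012)
    print(al,"top rows",t[:,0].min().round(1),t[:,0].max().round(1),"collar rows",c[:,0].min().round(1),c[:,0].max().round(1), "top w",np.ptp(t[:,1]).round(1))
```

```text
10 top rows 262.9 312.7 collar rows 242.4 288.2 top w 52.3
15 top rows 260.4 311.9 collar rows 245.1 292.1 top w 52.4
20 top rows 258.1 310.8 collar rows 247.9 295.9 top w 52.4
25 top rows 256.0 309.5 collar rows 251.0 299.6 top w 52.3
30 top rows 254.1 307.9 collar rows 254.2 303.3 top w 52.3
35 top rows 252.5 306.1 collar rows 257.6 306.9 top w 52.2
```

View pics/w8c.png

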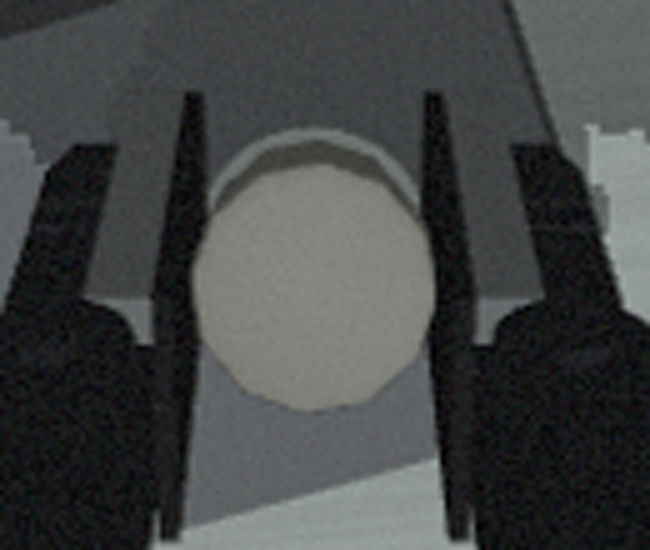

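```bash
cat >> h.py <<'E'
from scipy.optimize import least_squares
ph_=np.linspace(0,2*np.pi,90)
def fitstone(im,P,meas,head,prior=None):
    """meas: top rmin,rmax, collar rmin, width, col center. head: heading deg; returns top centre rel TCP in (hx,hy,z) mm & tilt"""
    h=np.radians(head); xs=np.array([np.cos(h),np.sin(h),0]); ys=np.array([-np.sin(h),np.cos(h),0]); zz=np.array([0,0,1.])
    def res(p):
        a=p[3]; u=-np.sin(a)*xs+np.cos(a)*zz; v=np.cross(ys,u); T=P+xs*p[0]+ys*p[1]+zz*p[2]
        ring=lambda z,r: proj(im,T+u*(z-.057)+r*(np.outer(np.cos(ph_),v)+np.outer(np.sin(ph_),ys)))
        t=ring(.057,.011); c=ring(.0295,.012)
        r=[t[:,0].min()-meas[0],t[:,0].max()-meas[1],c[:,0].min()-meas[2],np.ptp(t[:,1])-meas[3],t[:,1].mean()-meas[4]]
        return r
    s=least_squares(res,[0,0,0,.35],x_scale=[.01,.01,.01,.3]); return s.x[:3]*1e3,np.degrees(s.x[3]),s.fun
E
python3 - <<'E'
from h import *
im=pickle.load(open("pics/w8.pkl","rb")); P=np.array([.5459596,-.19162709,.08208])
print(fitstone(im,P,[262.6,312,255.4,48.6,322.9],-7.53))
im=pickle.load(open("pics/w7.pkl","rb")); 
cv2.imwrite("pics/w7c.png",cv2.resize(im["frame"][210:320,260:390],None,fx=5,fy=5,interpolation=cv2.INTER_CUBIC)[:,:,::-1])
E
```

```text
(array([ 4.21239221,  1.34944396, -4.63992348]), np.float64(23.387886311531307), array([-4.15192690e-02,  4.76272723e-02, -7.95487864e-03, -4.98431126e-02,
        7.43505661e-05]))
```

View pics/w7c.png

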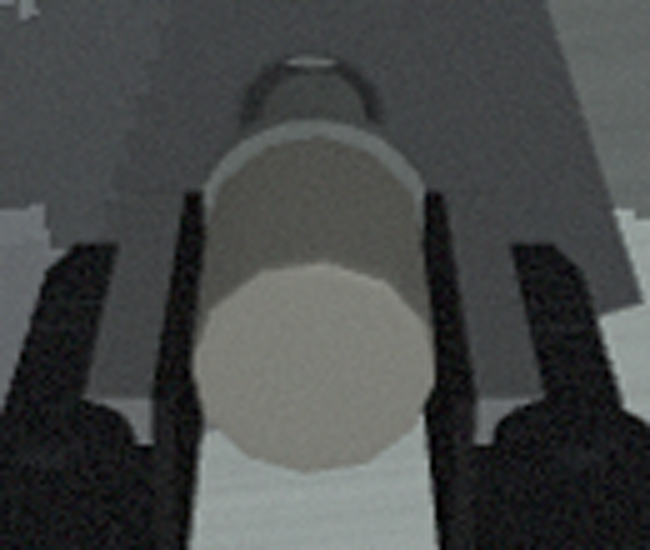

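Run:
```python
from h import *
im=pickle.load(open("pics/w7.pkl","rb")); P=np.array([.57063753,-.19473167,.08543761])
print(fitstone(im,P,[262.6,304.2,234,48.4,322.9],-7.53))
```

```text
(array([ 3.42490817,  1.32715285, -5.26590161]), np.float64(-0.7385164837658897), array([-7.73625243e-03,  1.60911708e-02, -8.92811399e-03, -1.80953418e-02,
        2.74849790e-05]))
```

Call:
servo_tool(
  slide=[
    [0,0,15],
    [0,0,60],
    [5,20,110],
    [15,65,160],
    [28,125,165],
    [42,185,165],
    [54,240,165],
    [62,280,162],
    [65,291,160],
    [65,291,160],
    [65,291,160],
  ],
  turn=[0,0,0,0,0,0,0,0,0,0,0],
  grip=[10,10,10,10,10,10,10,10,10,10,10],
  squeeze=25,
)

```text
time: 14.02
ee_pos: [0.61, 0.0979, 0.2418]
eef_rot: [-1.628, 1.559, -1.761]
ft_force: [0.0, -0.4, 0.1]
grip_width: 0.0206
```

Run:
```python
from h import *
im=snap("wrist","w9"); s=state(); print(s["ee_pos"],np.degrees(s["eef_rot"][2]-s["eef_rot"][0]),s["ft_force"],s["grip_width"])
im=snap("scene","c9",(130,260,300,430),5);im=snap("side","s9",(110,230,270,390),5)
cv2.imwrite("pics/sc9.png",cv2.hconcat([cv2.resize(cv2.imread(f"pics/{n}.png"),(400,400)) for n in("c9","s9")]))
```

```text
[0.6102842  0.0977541  0.24202504] -7.625765049295932 [ 0.41321105 -1.1323678  -0.25617306] 0.020818818541278615
```

View pics/w9.png

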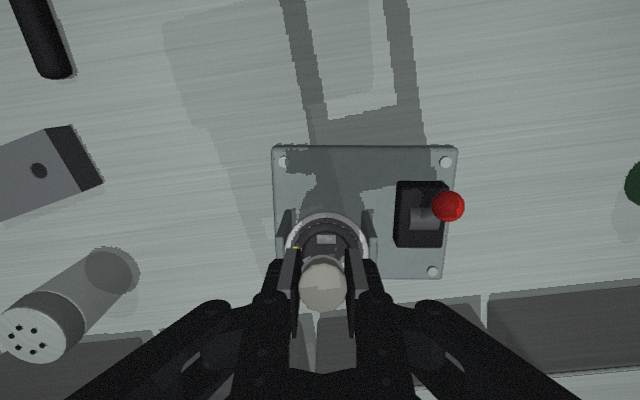

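View pics/sc9.png

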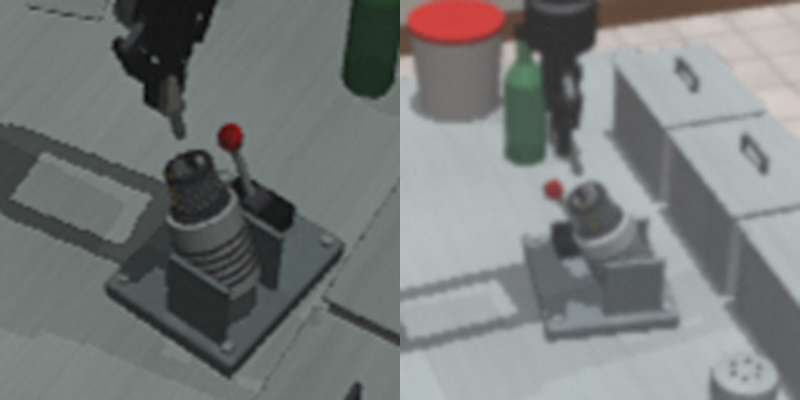

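Run:
```python
from h import *
c=pickle.load(open("pics/c9.pkl","rb"));s=pickle.load(open("pics/s9.pkl","rb")); w=pickle.load(open("pics/w9.pkl","rb"))
P=np.array([.6102842,.0977541,.242025]); h=np.radians(-7.63); xs=np.array([np.cos(h),np.sin(h),0])
for al in(20,23.4,27):
    a=np.radians(al);u=-np.sin(a)*xs+np.cos(a)*np.array([0,0,1]); tip=P+[0,0,.001]-.057*u
    print(al,tip.round(4),proj(c,tip).round(1),proj(s,tip).round(1))
print("tip obs tri",tri([(c,(170.8,359.8)),(s,(161.6,323.1))]))
print("M",proj(c,M),proj(s,M), tri([(c,(178,361)),(s,(167,326.4))]))
cv2.imwrite("pics/x9.png",cv2.hconcat([cv2.resize(c["frame"][150:200,340:390],(400,400),interpolation=cv2.INTER_CUBIC),cv2.resize(s["frame"][145:195,300:350],(400,400),interpolation=cv2.INTER_CUBIC)])[:,:,::-1])
cv2.imwrite("pics/w9c.png",cv2.resize(w["frame"][200:350,240:410],None,fx=4,fy=4,interpolation=cv2.INTER_CUBIC)[:,:,::-1])
```

```text
20 [0.6296 0.0952 0.1895] [[170.8 357.6]] [[162.8 323.2]]
23.4 [0.6327 0.0947 0.1907] [[171.  358.5]] [[162.4 324. ]]
27 [0.6359 0.0943 0.1922] [[171.1 359.4]] [[162.  324.9]]
tip obs tri (array([0.63272667, 0.1023765 , 0.18790173]), [array([-0.6,  0. ]), array([0.4, 0.2])])
M [[179.24940587 361.13060378]] [[168.52541775 326.08907359]] (array([0.64250883, 0.09399141, 0.16875275]), [array([-0.1,  0. ]), array([0.1, 0. ])])
```

View pics/x9.png

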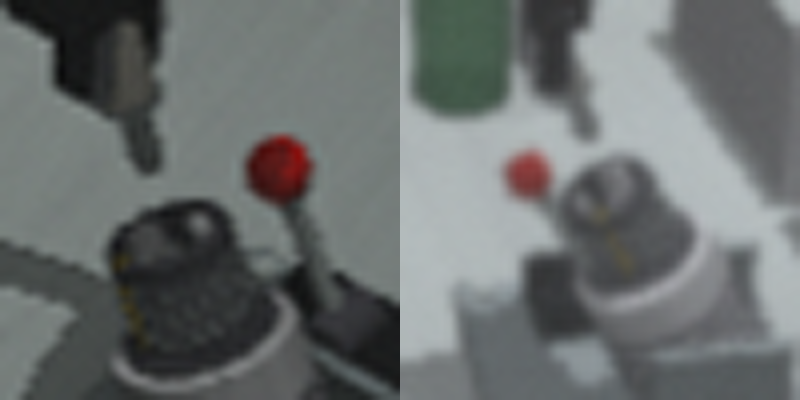

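View pics/w9c.png

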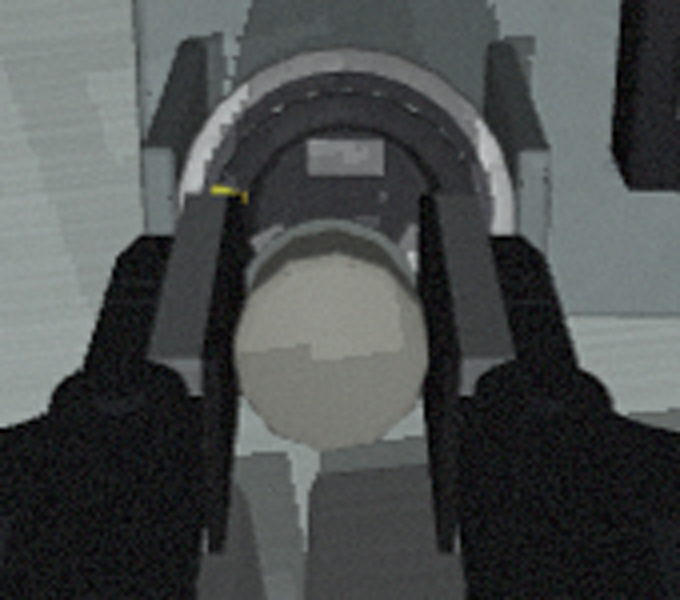

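Call:
servo_tool(
  slide=[
    [-4,2,0],
    [-7,3,0],
    [-3,2,-9],
    [1,2,-18],
    [5,1,-27],
    [9,1,-35],
    [10,1,-36],
    [10,1,-36],
  ],
  turn=[0,0,0,0,0,0,0,0],
  grip=[10,10,10,10,10,10,10,10],
)

```text
time: 15.18
ee_pos: [0.6208, 0.0989, 0.2061]
eef_rot: [-1.517, 1.56, -1.651]
ft_force: [0.2, -0.7, -0.7]
grip_width: 0.0208
```

Run:
```python
from h import *
im=snap("wrist","w10"); s=state(); print(s["ee_pos"],np.degrees(s["eef_rot"][2]-s["eef_rot"][0]),s["ft_force"],s["wrist_torque"],s["grip_width"])
c=snap("scene","c10");s=snap("side","s10")
cv2.imwrite("pics/x10.png",cv2.hconcat([cv2.resize(c["frame"][150:200,340:390],(400,400),interpolation=cv2.INTER_CUBIC),cv2.resize(s["frame"][145:195,300:350],(400,400),interpolation=cv2.INTER_CUBIC)])[:,:,::-1])
cv2.imwrite("pics/w10c.png",cv2.resize(im["frame"][200:350,240:410],None,fx=4,fy=4,interpolation=cv2.INTER_CUBIC)[:,:,::-1])
```

```text
[0.62084892 0.09891211 0.20637645] -7.642385990263918 [-0.55809479  0.02874666 -0.94061143] [-0.00707246  0.0212227  -0.02569228] 0.020932186310921818
```

View pics/x10.png

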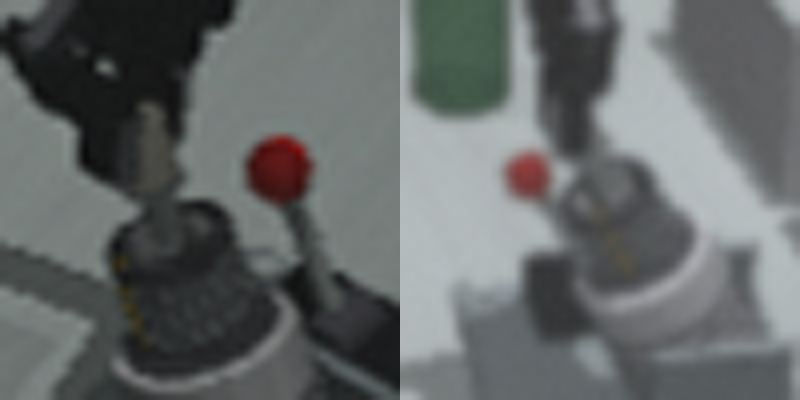

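View pics/w10c.png

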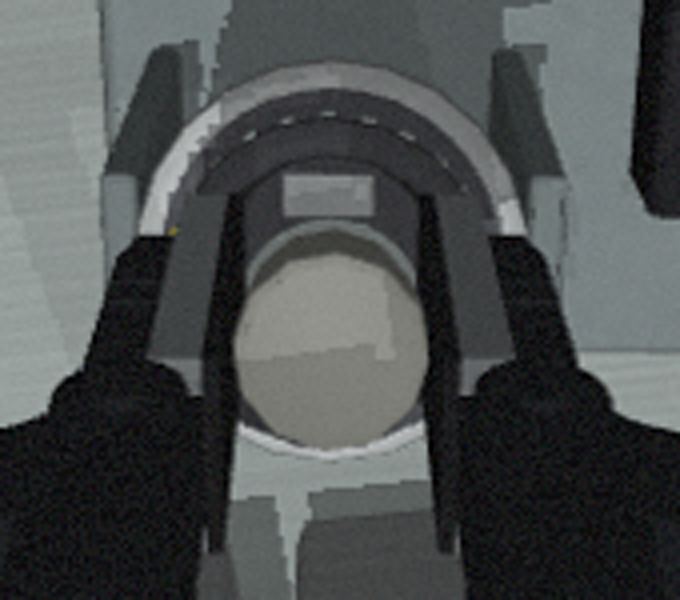

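Call:
servo_tool(
  slide=[
    [2,0,-5],
    [4,-1,-10],
    [6,-1,-14],
    [8,-1,-18],
    [8,-1,-18],
  ],
  turn=[0,0,0,0,0],
  grip=[10,10,10,10,10],
)

```text
time: 15.95
ee_pos: [0.6285, 0.0979, 0.1892]
eef_rot: [-1.496, 1.56, -1.63]
ft_force: [-2.5, -0.2, 4.0]
grip_width: 0.0206
```

Run:
```python
from h import *
im=snap("wrist","w11"); s=state(); print(s["ee_pos"],np.degrees(s["eef_rot"][2]-s["eef_rot"][0]),s["ft_force"],s["wrist_torque"],s["grip_width"])
c=snap("scene","c11");s=snap("side","s11")
cv2.imwrite("pics/x11.png",cv2.hconcat([cv2.resize(c["frame"][150:200,340:390],(400,400),interpolation=cv2.INTER_CUBIC),cv2.resize(im["frame"][200:350,240:410],(400,400),interpolation=cv2.INTER_CUBIC)])[:,:,::-1])
```

```text
[0.62846539 0.09784453 0.18915419] -7.64148135582818 [-2.65981065  0.01200034  4.43306266] [-0.0473086   0.38175892 -0.03639802] 0.02079760233174332
```

View pics/x11.png

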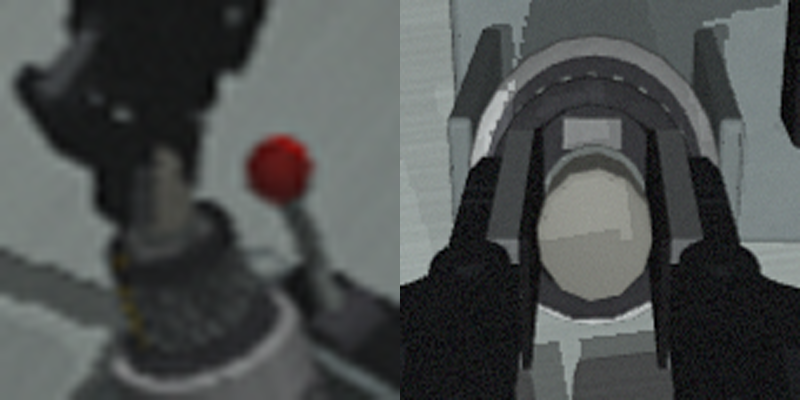

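Call:
servo_tool(
  slide=[
    [1,0,-2],
    [2,0,-4],
    [2,0,-4],
    [0,0,0],
    [0,0,0],
    [0,0,20],
    [0,0,40],
    [0,0,40],
  ],
  turn=[0,0,0,0,0,0,0,0],
  grip=[10,10,10,50,60,60,60,60],
)

```text
time: 17.1
ee_pos: [0.6299, 0.098, 0.23]
eef_rot: [-1.181, 1.56, -1.315]
ft_force: [-0.0, 0.3, -0.2]
grip_width: 0.0599
```

Run:
```python
from h import *
im=snap("wrist","w12"); s=state(); print(s["ee_pos"],np.degrees(s["eef_rot"][2]-s["eef_rot"][0]),s["ft_force"],s["wrist_torque"],s["grip_width"])
c=snap("scene","c12");s=snap("side","s12")
cv2.imwrite("pics/x12.png",cv2.hconcat([cv2.resize(c["frame"][150:200,340:390],(400,400),interpolation=cv2.INTER_CUBIC),cv2.resize(s["frame"][145:195,300:350],(400,400),interpolation=cv2.INTER_CUBIC)])[:,:,::-1])
# expected
Mx=np.array([.6405,.0955,.1605]); T=Mx+.031*ax
for i in(im,c,s): print("top",proj(i,T).round(1),"collar",proj(i,Mx+.0035*ax).round(1))
```

```text
[0.62903258 0.09788337 0.22886416] -7.641817563745319 [-0.02256653 -0.68710275  0.18262622] [-0.01982458  0.01076113  0.02599369] 0.06022521707319401
top [[239.  319.2]] collar [[238.7 319.9]]
top [[170.4 357.4]] collar [[178.3 360.2]]
top [[162.7 322.5]] collar [[168.1 325.4]]
```

View pics/x12.png

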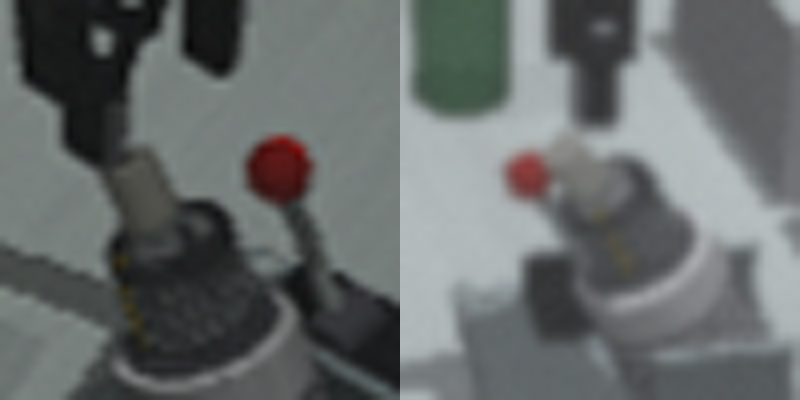

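View pics/w12.png

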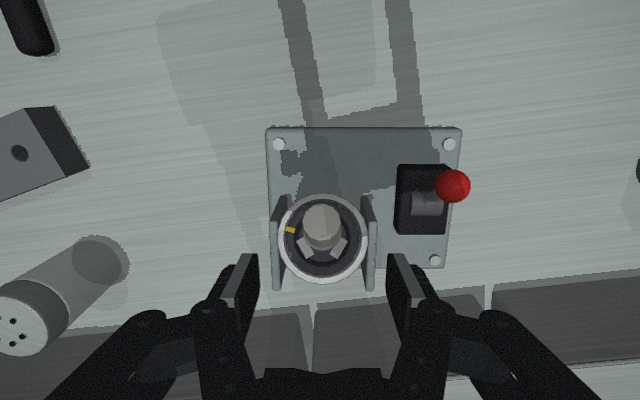

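Call:
servo_tool(
  slide=[
    [8,-2,0],
    [16,-3,-5],
    [16,-3,-30],
    [16,-3,-55],
    [16,-3,-72],
    [16,-3,-79],
    [16,-3,-79],
    [16,-3,-79],
    [16,-3,-79],
    [16,-3,-79],
    [16,-3,-79],
  ],
  turn=[10,20,22,22,22,22,22,22,22,22,22],
  grip=[66,66,66,66,66,66,66,40,40,40,40],
  squeeze=90,
)

```text
time: 18.62
ee_pos: [0.6448, 0.0947, 0.1505]
eef_rot: [-1.429, 1.558, -1.179]
ft_force: [-2.0, 0.9, 5.7]
grip_width: 0.0474
```

Call:
servo_tool(
  slide=[
    [0,0,0],
    [0,0,0],
    [0,0,0],
    [0,0,0],
    [0,0,0],
    [0,0,0],
    [0,0,0],
    [0,0,0],
  ],
  turn=[-7,-14,-21,-28,-35,-42,-46,-46],
  grip=[40,40,40,40,40,40,40,40],
)

```text
time: 19.62
ee_pos: [0.643, 0.0965, 0.1535]
eef_rot: [-1.669, 1.562, -2.218]
ft_force: [-16.1, -6.1, 14.1]
grip_width: 0.0458
```

Run:
```python
from h import *
im=snap("wrist","w13"); s=state(); print(s["ee_pos"],np.degrees(s["eef_rot"][2]-s["eef_rot"][0]),s["ft_force"],s["wrist_torque"],s["grip_width"],mouthang(im))
print(np.dot(s["wrist_torque"],ax))
```

```text
[0.64294866 0.09652524 0.15347294] -31.425074110062628 [-14.97763299  -5.58220248  13.94886619] [ 4.67821148 -0.85382982  2.57372769] 0.04564380796058298 (array([294.4, 317.5]), [(np.int32(111), [263.2, 272.3], np.float64(23.3), np.float64(-143.4))])
0.3246595159241862
```

View pics/w13.png

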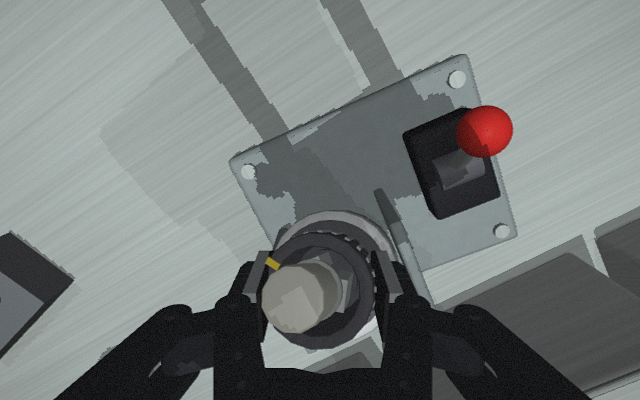

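Call:
servo_tool(
  slide=[
    [0,0,0],
    [0,0,0],
    [-5,0,15],
    [-10,1,36],
    [-15,1,37],
    [-15,1,37],
    [-15,1,37],
    [-15,1,37],
    [-13,1,33],
    [-12,1,31],
    [-11,1,29],
    [-11,1,29],
  ],
  turn=[0,0,8,16,24,24,24,24,24,24,24,24],
  grip=[64,64,64,60,50,10,10,10,10,10,10,10],
  squeeze=40,
)

```text
time: 21.18
ee_pos: [0.6284, 0.0977, 0.1892]
eef_rot: [-2.001, 1.561, -2.131]
ft_force: [-19.8, -0.0, 39.1]
grip_width: 0.0206
```

Run:
```python
from h import *
im=snap("wrist","w14"); s=state(); print(s["ee_pos"],np.degrees(s["eef_rot"][2]-s["eef_rot"][0]),s["ft_force"],s["wrist_torque"],s["grip_width"],mouthang(im))
```

```text
[0.62839021 0.09767645 0.18916524] -7.465164435381951 [-19.3444091   -1.32282724  38.81264207] [-0.30628761  3.15519708 -0.12023342] 0.02020883056211705 (array([277.6, 321.3]), [(np.int32(70), [241.7, 297.2], np.float64(22.9), np.float64(-145.0))])
```

View pics/w14.png

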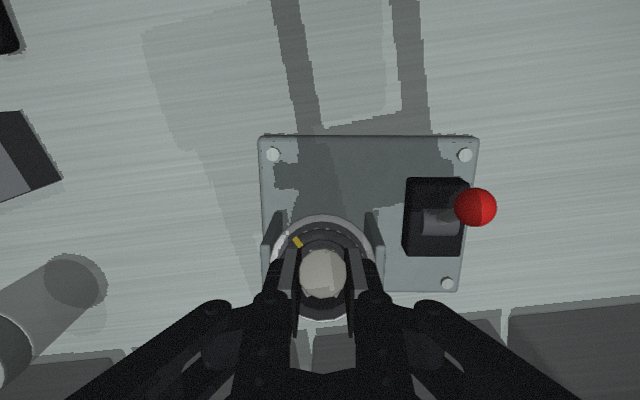

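Call:
servo_tool(
  slide=[
    [0,0,3],
    [0,0,5],
    [6,-1,5],
    [12,-2,0],
    [17,-3,-20],
    [17,-3,-38],
    [17,-3,-38],
    [17,-3,-38],
    [17,-3,-38],
    [17,-3,-38],
    [17,-3,-38],
  ],
  turn=[0,0,9,18,22,22,22,22,22,22,22],
  grip=[66,66,66,66,66,66,66,40,40,40,40],
  squeeze=90,
)

```text
time: 22.6
ee_pos: [0.6452, 0.0949, 0.1517]
eef_rot: [-1.969, 1.562, -1.715]
ft_force: [-3.3, 3.3, 0.5]
grip_width: 0.0473
```

Call:
servo_tool(
  slide=[
    [0,0,0],
    [0,0,0],
    [0,0,0],
    [0,0,0],
    [0,0,0],
    [0,0,0],
    [0,0,0],
    [0,0,0],
  ],
  turn=[-7,-14,-21,-28,-35,-42,-46,-46],
  grip=[40,40,40,40,40,40,40,40],
)

```text
time: 23.6
ee_pos: [0.6423, 0.0963, 0.1551]
eef_rot: [-2.404, 1.56, -2.949]
ft_force: [-15.4, -2.1, 18.6]
grip_width: 0.0454
```

Run:
```python
from h import *
im=snap("wrist","w15"); s=state(); print(s["ee_pos"],np.degrees(s["eef_rot"][2]-s["eef_rot"][0]),s["ft_force"],s["wrist_torque"],s["grip_width"],mouthang(im))
print(np.dot(s["wrist_torque"],ax))
```

```text
[0.64228703 0.09631515 0.15506762] -31.26092753065063 [-15.83549632  -1.15200971  17.68443257] [2.57351438 1.0068004  1.77188256] 0.04516263730807802 (array([293.1, 318.8]), [(np.int32(111), [242.2, 295.7], np.float64(23.4), np.float64(-175.5))])
0.5870604163591818
```

View pics/w15.png

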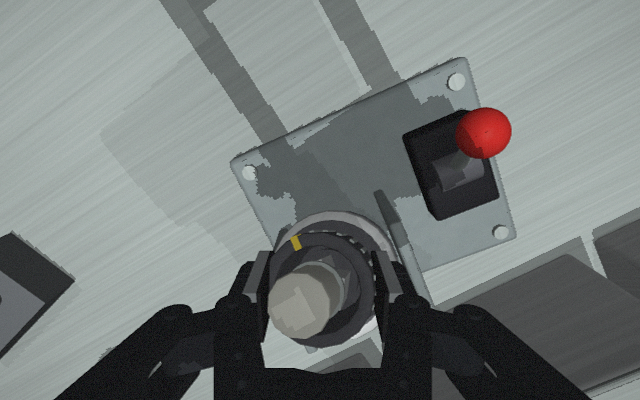

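Call:
servo_tool(
  slide=[
    [0,0,0],
    [0,0,0],
    [0,0,20],
    [-3,0,50],
    [-5,0,70],
  ],
  turn=[0,0,8,16,24],
  grip=[66,66,66,66,66],
)

```text
time: 24.28
ee_pos: [0.6386, 0.0961, 0.2263]
eef_rot: [-2.239, 1.562, -2.361]
ft_force: [-0.6, -0.4, -0.2]
grip_width: 0.0661
```

Run:
```python
from h import *
im=snap("wrist","w16"); s=state(); print(s["ee_pos"],np.degrees(s["eef_rot"][2]-s["eef_rot"][0]),s["ft_force"],mouthang(im))
c=snap("scene","c16");s=snap("side","s16")
cv2.imwrite("pics/x16.png",cv2.hconcat([cv2.resize(c["frame"][150:200,340:390],(400,400),interpolation=cv2.INTER_CUBIC),cv2.resize(im["frame"][170:300,250:400],(400,347),interpolation=cv2.INTER_CUBIC)[:,:].copy() if 0 else cv2.resize(im["frame"][160:300,250:390],(400,400),interpolation=cv2.INTER_CUBIC)])[:,:,::-1])
```

```text
[0.6396127  0.09627577 0.22914119] -6.776054032270575 [0.75643153 0.67027312 2.20424454] (array([231.7, 322.1]), [(np.int32(47), [195.4, 315.0], np.float64(23.4), np.float64(-167.8))])
```

View pics/x16.png

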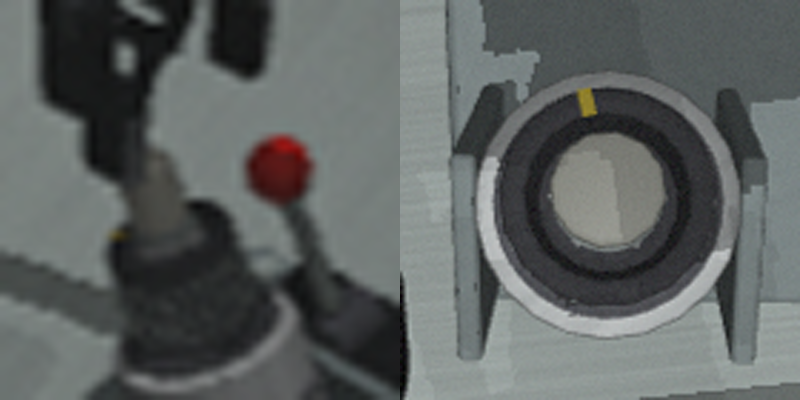

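Run:
```python
import h
from h import *
for m in([.6405,.0955,.1605],[.6395,.0965,.1605]):
    h.M=np.array(m)
    print([ (t,h.mouthang(pickle.load(open(f"pics/{t}.pkl","rb")))[1][0][2:]) for t in("w1","w2","w3","w4","w5","w12","w13","w14","w15","w16")])
```

```text
[('w1', (np.float64(21.7), np.float64(-160.5))), ('w2', (np.float64(21.4), np.float64(-158.0))), ('w3', (np.float64(21.7), np.float64(-133.0))), ('w4', (np.float64(21.2), np.float64(-132.0))), ('w5', (np.float64(20.8), np.float64(-106.7))), ('w12', (np.float64(20.3), np.float64(-106.7))), ('w13', (np.float64(21.5), np.float64(-143.3))), ('w14', (np.float64(21.1), np.float64(-144.9))), ('w15', (np.float64(21.9), np.float64(-177.9))), ('w16', (np.float64(21.7), np.float64(-169.6)))]
[('w1', (np.float64(21.0), np.float64(-157.3))), ('w2', (np.float64(20.8), np.float64(-155.1))), ('w3', (np.float64(21.8), np.float64(-129.4))), ('w4', (np.float64(21.0), np.float64(-128.7))), ('w5', (np.float64(21.3), np.float64(-103.4))), ('w12', (np.float64(20.8), np.float64(-103.3))), ('w13', (np.float64(21.1), np.float64(-140.2))), ('w14', (np.float64(20.8), np.float64(-141.5))), ('w15', (np.float64(20.8), np.float64(-175.8))), ('w16', (np.float64(20.8), np.float64(-166.8)))]
```

Call:
servo_tool(
  slide=[
    [6,-1,-20],
    [6,-1,-45],
    [6,-1,-65],
    [6,-1,-78],
    [6,-1,-78],
    [6,-1,-78],
    [6,-1,-78],
    [6,-1,-78],
    [6,-1,-78],
  ],
  turn=[6,10,10,10,10,10,10,10,10],
  grip=[66,66,66,66,66,40,40,40,40],
  squeeze=100,
)

```text
time: 25.55
ee_pos: [0.6452, 0.0948, 0.1494]
eef_rot: [-1.885, 1.563, -1.84]
ft_force: [-2.3, -0.7, 6.2]
grip_width: 0.0462
```

Call:
servo_tool(
  slide=[
    [0,0,0],
    [0,0,0],
    [0,0,0],
    [0,0,0],
    [0,0,0],
    [0,0,0],
  ],
  turn=[-5,-10,-15,-20,-20,-20],
  grip=[40,40,40,40,40,40],
)

```text
time: 26.3
ee_pos: [0.6456, 0.0948, 0.15]
eef_rot: [-1.822, 1.565, -2.122]
ft_force: [-3.1, -7.4, 3.0]
grip_width: 0.0458
```

Run:
```python
import h
from h import *
h.M=np.array([.6402,.0958,.1605])
im=snap("wrist","w17"); s=state(); print(s["ee_pos"],np.degrees(s["eef_rot"][2]-s["eef_rot"][0]),s["ft_force"],s["wrist_torque"],s["grip_width"],h.mouthang(im))
print(np.dot(s["wrist_torque"],ax))
```

```text
[0.64558638 0.09477238 0.14997864] -17.22524314400319 [-2.3075322  -6.78370729  2.69322963] [ 2.1605735  -0.30848778  1.88361943] 0.04585532390425795 (array([288.1, 317.5]), [(np.int32(120), [235.1, 307.7], np.float64(21.5), np.float64(-177.3))])
0.7847879290901452
```

Call:
servo_tool(
  slide=[
    [0,0,0],
    [0,0,0],
    [0,0,0],
    [0,0,0],
    [0,0,0],
    [0,0,0],
    [0,0,20],
    [-3,0,50],
    [-6,1,78],
    [-6,1,78],
  ],
  turn=[2,4,6,6,6,6,6,8,10,10],
  grip=[40,40,40,40,66,66,66,66,66,66],
)

```text
time: 27.6
ee_pos: [0.6413, 0.0965, 0.2309]
eef_rot: [-0.634, 1.565, -0.76]
ft_force: [-0.2, 0.3, -0.0]
grip_width: 0.0659
```

Run:
```python
import h
from h import *
h.M=np.array([.6402,.0958,.1605])
im=snap("wrist","w18"); s=state(); print(s["ee_pos"],np.degrees(s["eef_rot"][2]-s["eef_rot"][0]),s["ft_force"],s["wrist_torque"],s["grip_width"],h.mouthang(im))
print(h.mouthang(pickle.load(open(f"pics/w16.pkl","rb"))))
```

```text
[0.64031516 0.09626278 0.22907107] -7.239256334560605 [ 0.1583513  -0.21279507  0.08348441] [ 0.01123539 -0.02972528  0.00868986] 0.06570031269931403 (array([221. , 319.5]), [(np.int32(43), [188.3, 313.1], np.float64(21.5), np.float64(-168.1))])
(array([228.8, 321. ]), [(np.int32(47), [195.4, 315.0], np.float64(21.4), np.float64(-168.8))])
```

View pics/w18.png

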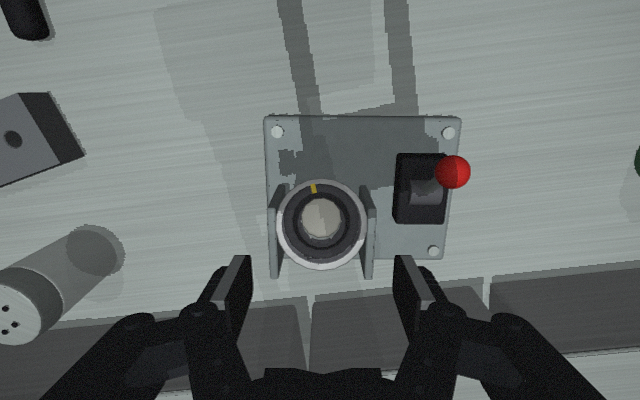

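Call:
servo_tool(
  slide=[
    [-13,1,-5],
    [-13,1,-25],
    [-13,1,-38],
    [-13,1,-38],
    [-13,1,-38],
    [-13,1,-38],
    [-13,1,-38],
    [-14,1,-36],
    [-14,1,-35],
    [-14,1,-35],
  ],
  turn=[-1,-1,-1,-1,-1,-1,-1,-1,-1,-1],
  grip=[60,50,50,10,10,10,10,10,10,10],
  squeeze=20,
)

```text
time: 28.9
ee_pos: [0.6269, 0.0972, 0.1909]
eef_rot: [-1.494, 1.566, -1.638]
ft_force: [7.1, 1.0, -22.7]
grip_width: 0.0213
```

Run:
```python
from h import *
im=snap("wrist","w19"); s=state(); print(s["ee_pos"],np.degrees(s["eef_rot"][2]-s["eef_rot"][0]),s["ft_force"],s["wrist_torque"],s["grip_width"])
```

```text
[0.62687677 0.09725685 0.19089818] -8.24836949732248 [  8.34428582  -0.20449439 -22.28657557] [ 0.19430921 -0.9989968   0.11503092] 0.020885360536157457
```

View pics/w19.png

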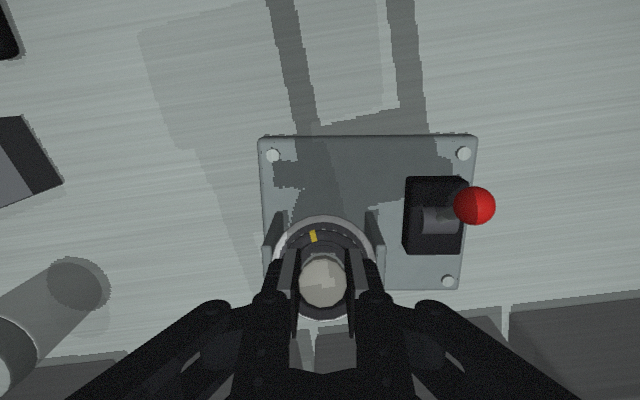

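Call:
servo_tool(
  slide=[
    [0,0,-2],
    [1,0,-5],
    [1,0,-5],
    [0,0,-2],
    [0,0,-2],
    [0,0,20],
    [0,0,50],
    [-18,50,62],
    [-37,108,62],
  ],
  turn=[0,0,0,0,0,0,0,0,0],
  grip=[10,10,10,60,60,60,60,40,0],
)

```text
time: 30.08
ee_pos: [0.5913, 0.2056, 0.2548]
eef_rot: [-0.592, 1.566, -0.739]
ft_force: [0.5, 0.6, -0.3]
grip_width: 0.0242
```

Run:
```python
import h
from h import *
h.M=np.array([.6402,.0958,.1605])
im=snap("wrist","w20"); s=state(); print(s["ee_pos"],np.degrees(s["eef_rot"][2]-s["eef_rot"][0]),s["ft_force"],s["grip_width"],h.mouthang(im))
c=snap("scene","c20");sd=snap("side","s20")
cv2.imwrite("pics/x20.png",cv2.hconcat([cv2.resize(c["frame"][150:200,340:390],(400,400),interpolation=cv2.INTER_CUBIC),cv2.resize(sd["frame"][145:195,300:350],(400,400),interpolation=cv2.INTER_CUBIC)])[:,:,::-1])
```

```text
[0.58731405 0.21392541 0.25404753] -8.101538685277406 [-2.08863714  4.08300725 -0.26976973] 0.016844330828762726 (array([287.8, 189.2]), [(np.int32(35), [261.2, 183.4], np.float64(20.9), np.float64(-165.2))])
```

View pics/w20.png

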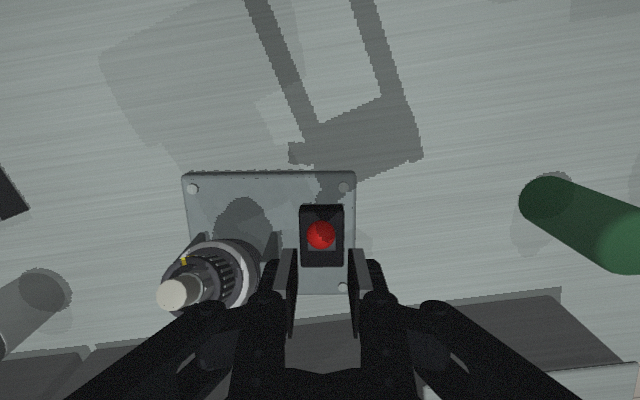

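View pics/x20.png

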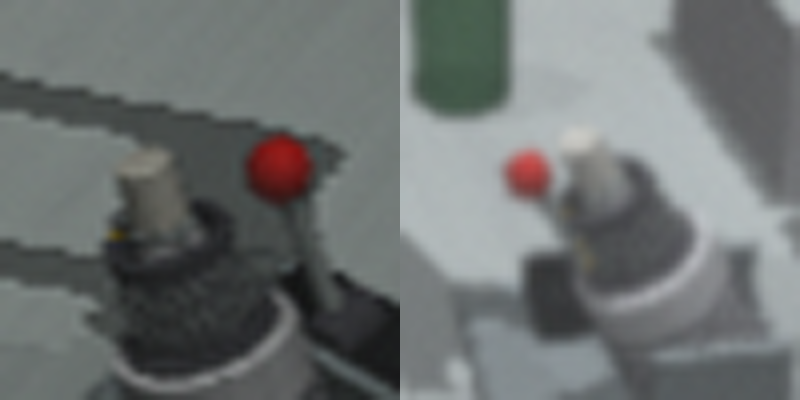

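Run:
```python
from h import *
s=state(); print(s["time"],s["ee_pos"],s["qd"].round(3) if hasattr(s["qd"],"round") else s["qd"],s["grip_width"])
im=pickle.load(open("pics/w20.pkl","rb")); print(onz(im,(235,321),.108))
```

```text
30.225 [0.58909038 0.20803291 0.25326669] [-0.05   0.007  0.001 -0.037 -0.003 -0.013] 0.0017834948111690998
[0.63465326 0.19881283 0.108     ]
```

Call:
servo_tool(
  slide=[
    [-1,-2,-50],
    [-1,-2,-100],
    [-1,-2,-130],
    [-1,-2,-139],
    [-1,-2,-139],
    [19,-5,-139],
    [34,-7,-139],
    [49,-9,-139],
    [64,-11,-139],
    [79,-13,-139],
    [88,-14,-139],
    [88,-14,-139],
  ],
  turn=[0,0,0,0,0,0,0,0,0,0,0,0],
  grip=[0,0,0,0,0,0,0,0,0,0,0,0],
)

```text
time: 31.72
ee_pos: [0.678, 0.1938, 0.1139]
eef_rot: [-1.256, 1.567, -1.396]
ft_force: [-0.7, 0.6, 0.4]
grip_width: -0.0001
```

Run:
```python
from h import *
im=snap("wrist","w21"); s=state(); print(s["ee_pos"],s["ft_force"])
c=snap("scene","c21")
cv2.imwrite("pics/x21.png",cv2.hconcat([cv2.resize(c["frame"][150:210,340:400],(400,400),interpolation=cv2.INTER_CUBIC),cv2.resize(im["frame"],(400,400))])[:,:,::-1])
```

```text
[0.67745229 0.19392254 0.11396917] [-0.04289542 -0.91394929 -0.22913808]
```

View pics/x21.png

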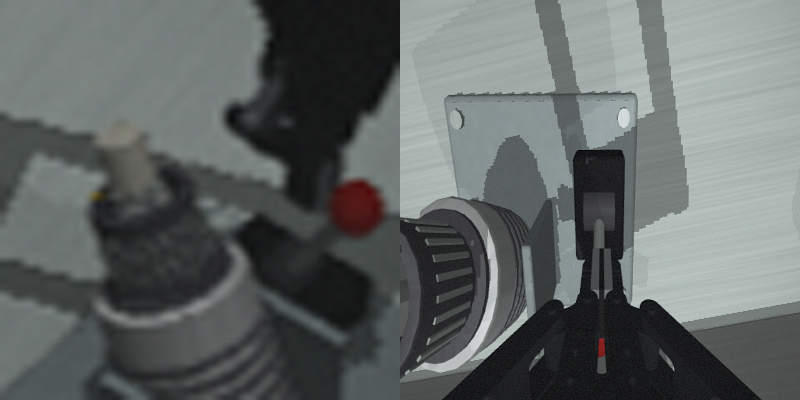

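Call:
servo_tool(
  slide=[
    [4,-1,0],
    [8,-1,0],
    [12,-2,0],
    [12,-2,0],
  ],
  turn=[0,0,0,0],
  grip=[0,0,0,0],
)

```text
time: 32.33
ee_pos: [0.6817, 0.1929, 0.1138]
eef_rot: [-2.775, 1.556, -2.914]
ft_force: [-15.1, 2.3, 8.6]
grip_width: 0.0003
```

Run:
```python
from h import *
c=snap("scene","c22"); sd=snap("side","s22"); s=state(); print(s["ee_pos"],s["ft_force"])
B=np.array([.6347,.1985,.108]); piv=B+RS[:,0]*.036; piv[2]=.042
for th in(.8,.85,.9,1.0):
    a=th-.5; p=piv+.075*(np.sin(a)*RS[:,0]+np.cos(a)*np.array([0,0,1])); print(th,proj(c,p).round(1),proj(sd,p).round(1))
for n,i in(("c21",pickle.load(open("pics/c21.pkl","rb"))),("c22",c),("s22",sd)):
    f=i["frame"].astype(int); m=((f[:,:,0]>70)&(f[:,:,0]>2.2*f[:,:,1])&(f[:,:,0]>2.2*f[:,:,2])).astype(np.uint8); m[:140]=0;m[230:]=0
    k,l,st,cc=cv2.connectedComponentsWithStats(m); print(n,[(int(st[j,4]),cc[j][::-1].round(1)) for j in range(1,k) if st[j,4]>8])
```

```text
[0.68170007 0.19294315 0.11378513] [-15.85354604   2.9329732    9.3020654 ]
0.8 [[178.1 390.2]] [[164.5 330.3]]
0.85 [[178.9 391.1]] [[164.7 331.1]]
0.9 [[179.8 392. ]] [[164.9 331.9]]
1.0 [[181.5 393.7]] [[165.4 333.5]]
c21 [(28, array([179.8, 393.3]))]
c22 [(26, array([180.4, 394.3]))]
s22 []
```

Call:
servo_tool(
  slide=[
    [-15,2,0],
    [-35,5,0],
    [-50,7,20],
    [-60,8,70],
    [-80,20,120],
    [-120,40,150],
    [-150,60,160],
    [-150,60,160],
  ],
  turn=[0,0,0,0,0,0,0,0],
  grip=[0,0,0,0,0,0,0,0],
)

```text
time: 33.42
ee_pos: [0.5306, 0.2545, 0.2774]
eef_rot: [-2.874, 1.561, -3.011]
ft_force: [-0.3, 0.2, -0.1]
grip_width: -0.0001
```

Run:
```python
import h
from h import *
h.M=np.array([.6402,.0958,.1605])
c=snap("scene","c23"); sd=snap("side","s23"); w=snap("wrist","w23"); s=state(); print(s["ee_pos"],s["ft_force"],s["qd"],h.mouthang(w))
f=c["frame"].astype(int); m=((f[:,:,0]>70)&(f[:,:,0]>2.2*f[:,:,1])&(f[:,:,0]>2.2*f[:,:,2])).astype(np.uint8); m[:140]=0;m[230:]=0
k,l,st,cc=cv2.connectedComponentsWithStats(m); print([(int(st[j,4]),cc[j][::-1].round(1)) for j in range(1,k) if st[j,4]>8])
cv2.imwrite("pics/x23.png",cv2.hconcat([cv2.resize(c["frame"][140:320,225:405],(400,400),interpolation=cv2.INTER_CUBIC),cv2.resize(sd["frame"][140:290,270:420],(400,400),interpolation=cv2.INTER_CUBIC)])[:,:,::-1])
```

```text
[0.53242354 0.25272581 0.27452463] [-0.57742587  0.61957177  0.51611609] [-0.0104108   0.0216441   0.00301491  0.00320611  0.00022811  0.00025727] (array([339.6, 162.7]), [(np.int32(20), [308.1, 168.2], np.float64(27.3), np.float64(173.2)), (np.int32(25), [316.2, 158.2], np.float64(20.8), np.float64(-165.0))])
[(38, array([180.6, 393.7]))]
```

View pics/x23.png

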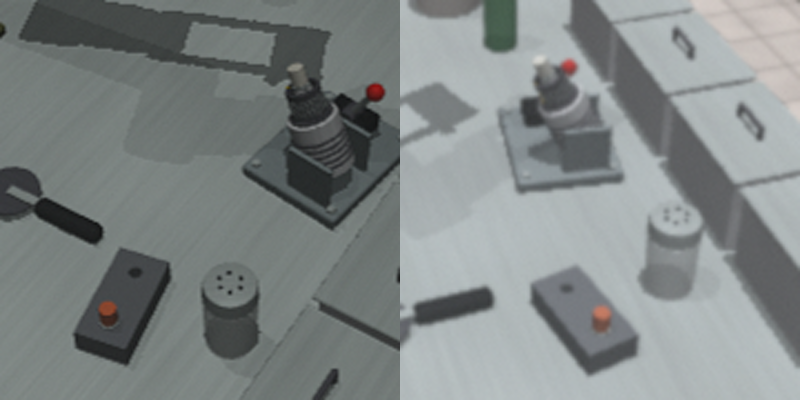

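View pics/w23.png

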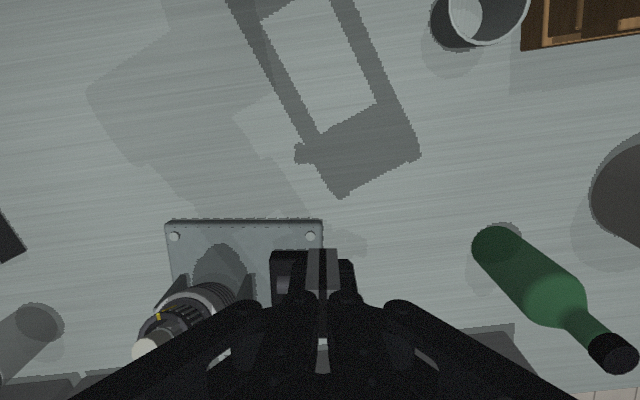

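```bash
python3 -c "
from bench import *
sign_off(); print(state()['time'])"
```

```text
the job is handed in; nothing more can be done
the job is handed in; nothing more can be done
```

The job is done and handed in at about 34 s of the 64 s. The white stone is fully home and tight in the chuck, and the switch is all the way over to on.

**What I did, in order:**
- Opened the sleeve to about 1.3 rad in two strokes.
- Took the white stone from the stand, tilted it to about 23° in the grip using the stand's hole, and put it into the chuck.
- Closed the jaws part way, then pressed the stone home with about 43 N. It was already on the bottom of the bore.
- Tightened the sleeve to about 0.05–0.1 rad, twice.
- With my hand off the chuck, pushed the lever over until it met its stop at about 16 N, then backed the arm clear.

**Last checks:**
- **Grip:** a pull of about 23 N on the stone did not draw it out. In the pictures it stands on the chuck axis at seated height.
- **Sleeve:** after each release it sprang back about 9°, settling at about 0.2–0.28 rad by its mark. That is about 0.22–0.29 rad past where the jaws meet the shank, so it may be slightly short of the 0.25 asked. A second tightening with a slower release settled at the same angle, and pictures before and after the lever push matched.
- **Switch:** the ball is within about 1 pixel of where it should be for 1.0 rad, both while pushed and after I let go.
- **Surroundings:** the brown stone and the nearby items look unmoved. I did not re-measure them.

**Disagreements:** the networks' chuck and foot points were up to centimetres off. I used positions read from the pictures instead, which agreed between cameras to about 2–4 mm.

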